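Square the drying plates into the corner holder

TASK

Stack the three stone drying plates in the bamboo corner holder, the largest at the bottom (it already lies there, but askew), then the middle-sized one, the smallest on top, and push every one of them snugly into the corner, its long edge flush against the long fence and its short edge against the short fence. The plates are brittle: set them down, do not drop them, and leave the other things on the ledge where they stand.

Things in the scene. Friction and masses are not known exactly. Their poses are not given: they have to be found in the camera images.
- holder: low bamboo corner holder, fixed: floor 84 mm (x) by 138 mm (y), its top 8 mm above the ledge, with fences on two adjoining sides only: the long fence along the 138 mm side towards +x, the short fence along the 84 mm side towards +y, both 8 mm thick and rising 42 mm above the floor; the other two sides are open. Origin: under the floor's centre, at ledge height
- holder_corner (a point): inner corner of the holder where both fences meet, at floor height. The inner face of the long fence is its plane x = 0, that of the short fence its plane y = 0; the floor extends to -x and -y; z up. A plate squared in the corner has its centre half its width along -x and half its length along -y from here
- plate_large_center (a point): the largest flat rectangular off-white stone drying plate with grooves on top, 120 mm long (its y axis) x 66 mm wide (its x axis) x 12 mm thick, about 100 g; the point is its centre, half-way up; z up. At the start it lies flat on the holder's floor, askew and away from the fences.
- plate_medium_center (a point): the middle-sized flat rectangular off-white stone drying plate with grooves on top, 96 mm long (its y axis) x 60 mm wide (its x axis) x 12 mm thick, about 73 g; the point is its centre, half-way up; z up. At the start it lies flat on the ledge, on either side of the holder.
- plate_small_center (a point): the smallest flat rectangular off-white stone drying plate with grooves on top, 72 mm long (its y axis) x 54 mm wide (its x axis) x 12 mm thick, about 49 g; the point is its centre, half-way up; z up. At the start it lies flat on the ledge, on the other side of the holder from the middle-sized one.
- dispenser_mid (a point): bystander: white round push dispenser standing on the ledge, 66 mm diameter, 162 mm tall with its pump head, whose thin spout reaches 40 mm from the axis along -x at 156 mm height; the point is on its axis, 60 mm above its foot
- vial_mid (a point): bystander: frosted glass vial with a black cap, 44 mm diameter, 84 mm tall, standing in the middle of a loose round bamboo coaster of 90 mm diameter and 8 mm thickness; the point is on its axis, half-way up (50 mm above the ledge)
- tin_mid (a point): bystander: flat silver aluminium bandage tin, 60 mm (x) by 90 mm (y), 25 mm tall, lying on the ledge; the point is its centre
- roller_mid (a point): bystander: pink silicone ice roller lying on the ledge, 133 mm long (along its y axis), 52 mm diameter at the thick head and 33 mm at the grip; the point is on its axis, 26 mm above the ledge
Not all that is in view belongs to the job. Leave any blue, pink or red look-alike of the part that bears plate_large_center alone.

How it is judged:
By the outcome, as a careful person would: the job done as asked, in the order asked, and still so for the second after the job is handed in, with the robot touching nothing.
It also fails if it takes over 72 s, if anything falls off the work surface, if the arm or the gripper's body presses on something with over 40 N, if the wrist force passes 120 N, or if a joint passes its speed limit or range.

ROBOT

A 6-joint arm with a two-finger parallel gripper is mounted at the origin on the work surface. World frame = base frame: x ahead of the robot, y to its left, z up, the work surface at z = 0. Lengths are in mm, angles in rad, forces in N, time in s.
With the tool pointing down it reaches from about 300 to 1000 mm from the base axis. Payload 5.1 kg.
Tool frame: the origin (TCP) lies midway between the tips of the shut fingers; the grasp point (between the pads) lies 19 mm behind it; z points along the fingers, x is the direction in which the jaws open and shut, and the axes are right-handed (so a half turn about z gives the same grasp; the last joint's range is limited). The gripper opens to 95 mm and grips with 3 to 60 N. Pads are 20 mm wide; open, the fingers measure 119 mm over their backs; the gripper's body (75 mm by 180 mm) begins 59 mm behind the grasp point.
Start: joints at [1.088, 0.124, 1.65, -0, 1.367, -0.083], TCP at [253.021, 598.719, 214.656] pointing down, gripper open.
Joint ranges: [-2.61, 2.61], [-1.02, 2.33], [0.03, 2.71], [-1.35, 4.49], [0.32, 2.68], [-2.91, 2.91]. Speed limits (rad/s): [2.57, 2.57, 3.14, 3.14, 3.14, 3.14].

INTERFACE

Orientations are given as a unit quaternion [w, x, y, z].
In Python, from station import status, optics, ticket gives the robot as it stands.
- The arm moves only by the shell command python3 -m inch 'ROWS' [FORCE]. ROWS is a JSON object of lists of equal length, an entry for each row: "fingers": the opening, from -1 (shut) to 1 (fully open), so that 0 is half open; "travel": the shift along the world's x, y, z as a fraction of full scale, a list of three; "twist": the turn, a rotation vector about the world's x, y, z as a fraction of full scale, a list of three. A call has 1 to 20 rows; each row shifts and turns the pose as measured when the row begins; what a row does not reach is not made up. Full scale, the value 1, is 0.02 m for a shift and 0.1 rad for a turn. A row lasts 1/12 s, in which the tool goes at most 41.7 mm and 7.16 degrees, less where a joint would pass 70% of its speed; a pose out of reach is approached as far as the arm can. A call with a number of a shift or a turn outside -1 to 1 is refused whole. A call with a gripper value outside its range is refused whole. The fingers move at their own pace and stop on an object; FORCE is the grip in N (left out, the last holds). Time passes only in rows, so rows that do not move let the fingers close. It gives the time, the measured TCP pose, the force and the opening at its end, in the units of the state.
- status.state(): the state, without advancing time (a new reading comes with each control period).
- optics.get_image(name): name is "scene" or "top" or "wrist"; returns a dict with "pixels" (420x560x3 uint8, red, green, blue), "K" (3x3 intrinsics, pixels), "rvec" (rotation vector, rad) and "tvec" (3), from world to camera coordinates, as OpenCV has them. Camera axes: x right, y down, z forward; pixel columns grow to the right and rows downward; lengths in mm; the calibration is good to about 2 mm. A picture is of the moment at which its call begins. There is no depth.
- ticket.close_job(): hands the job in, once; it reports no verdict.
The state is a dict: "clock": time; "joints": joint angles; "qd": joint speeds; "tau": joint torques, N m; "tcp_pos": TCP position; "tool_rot": TCP orientation; "wrist_force": force on the tool from outside, world axes, zero at the start; "wrist_torque": the same for the moment, N m; "width": opening from 0.0 (shut) to 1.0 (fully open).
Only numpy, scipy, OpenCV 4.12 (cv2) and the standard library are available. Lean on these libraries where they do the work, as an engineer would, in place of code of your own. Each camera call takes 0.05 s, during which the arm holds its last target.

## Working session

There is one attempt and no reset: what is moved stays moved. The work goes in short steps, Python scripts to look and compute and a shell command to move; the robot and the scene stay as the last step left them, time stands still between calls to the robot, and variables do not carry over. Pictures are saved under pics/ and viewed, and the job is handed in when it is done.

```bash
mkdir -p pics; ls
python3 - <<'E'
from station import status, optics
import cv2
print(status.state())
for n in ["scene","top","wrist"]:
    d=optics.get_image(n); cv2.imwrite(f"pics/{n}0.png",d["pixels"][:,:,::-1]); print(n,d["K"],d["rvec"],d["tvec"])
E
```

```text
pics
{'clock': 0.0, 'joints': array([ 1.08843024e+00,  1.24503868e-01,  1.65166635e+00, -4.87751779e-05,
        1.36750180e+00, -8.26130291e-02]), 'qd': array([-8.17986933e-04, -6.43951895e-04, -7.27671932e-05, -8.74680398e-04,
        1.61154447e-03,  1.51497951e-03]), 'tau': array([ 1.09848388e-04, -4.17599452e+01, -3.59931457e+01,  7.74078537e-02,
        4.90472652e-02, -1.65281581e-04]), 'tcp_pos': array([252.72189389, 598.15980429, 213.39237735]), 'tool_rot': array([ 5.22024987e-04,  8.33420740e-01,  5.52638028e-01, -8.99442842e-04]), 'wrist_force': array([ 0.20634374, -0.58866305,  0.07016234]), 'wrist_torque': array([-0.00602838, -0.01683872, -0.03088429]), 'width': 1.0004816902428117}
scene [[392.31082193   0.         282.02247549]
 [  0.         392.31082193 209.49693477]
 [  0.           0.           1.        ]] [ 2.08441713  0.78153989 -0.3852728 ] [-401.19831415 -121.22004763 1247.47314408]
top [[492.83319544   0.         277.84281875]
 [  0.         492.83319544 200.75968792]
 [  0.           0.           1.        ]] [ 2.11014423 -2.11336618  0.21973285] [  27.39942784  514.41011963 1439.22335087]
wrist [[340.17185786   0.         278.35364119]
 [  0.         340.17185786 212.41528069]
 [  0.           0.           1.        ]] [-2.41917233 -1.6037777  -0.22059487] [-648.47283124  -30.57992869  390.74253886]
```

View pics/scene0.png

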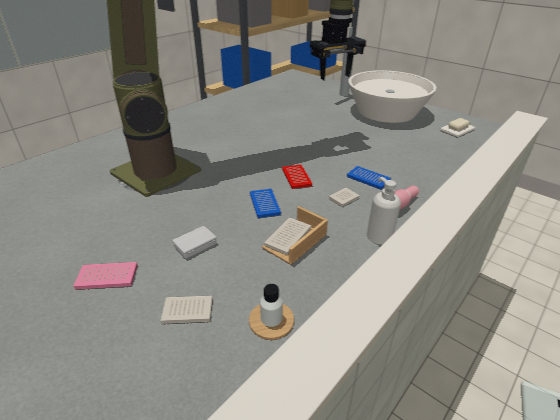

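View pics/top0.png

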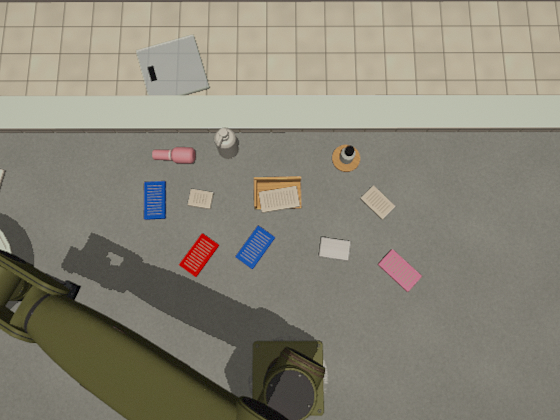

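View pics/wrist0.png

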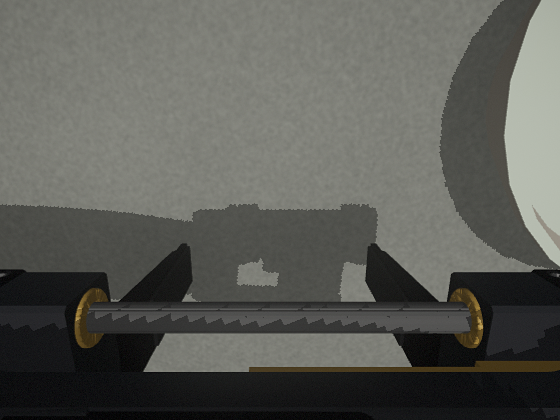

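```bash
cat > h.py <<'E'
import numpy as np, cv2
from station import status, optics
def cam(n):
    d=optics.get_image(n); R,_=cv2.Rodrigues(np.array(d["rvec"],float)); return d["pixels"],np.array(d["K"]),R,np.array(d["tvec"],float).ravel()
def p2w(uv,z,K,R,t):
    uv=np.atleast_2d(uv).astype(float); r=np.c_[uv,np.ones(len(uv))]@np.linalg.inv(K).T@R
    c=-R.T@t; s=(z-c[2])/r[:,2]; return (c+r*s[:,None])[:,:2]
def w2p(P,K,R,t):
    q=(np.atleast_2d(P)@R.T+t)@K.T; return q[:,:2]/q[:,2:]
E
python3 - <<'E'
from h import *
im,K,R,t=cam("top"); print(-R.T@t)
np.savez("top0.npz",im=im,K=K,R=R,t=t)
hsv=cv2.cvtColor(im,cv2.COLOR_RGB2HSV)
for u,v in [(378,202),(200,199),(265,200),(290,200),(335,249),(100,200),(278,184)]: print((u,v),im[v,u],hsv[v,u],p2w([u,v],12,K,R,t))
cv2.imwrite("pics/topc.png",cv2.resize(im[120:280,140:420][:,:,::-1],None,fx=2.8,fy=2.8,interpolation=cv2.INTER_CUBIC))
E
```

```text
[ 206.53803191   26.26675071 1514.39243682]
(378, 202) [179 167 146] [ 19  47 179] [[ 518.78696984 -285.20523333]]
(200, 199) [178 165 145] [ 18  47 178] [[529.21938404 269.33709731]]
(265, 200) [181 169 149] [ 19  45 181] [[525.71047679  66.64587689]]
(290, 200) [178 168 147] [ 20  44 178] [[525.58699001 -11.26617359]]
(335, 249) [187 182 173] [ 19  19 187] [[ 372.47198626 -147.61491071]]
(100, 200) [128 126 116] [ 25  24 128] [[526.52566554 580.97642664]]
(278, 184) [187 147  92] [ 17 130 187] [[576.97358864  26.05230122]]
```

View pics/topc.png

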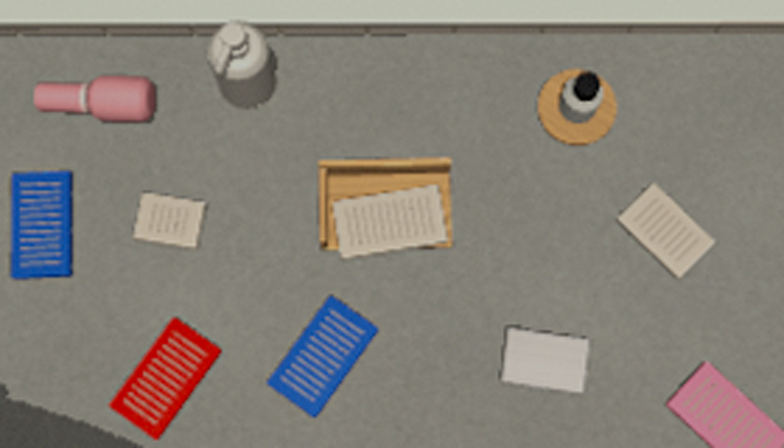

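```bash
cat >> h.py <<'E'
def plates(im,K,R,t,zs,verbose=True):
    hsv=cv2.cvtColor(im,cv2.COLOR_RGB2HSV)
    m=((hsv[...,2]>145)&(hsv[...,1]>28)&(hsv[...,1]<75)&(hsv[...,0]>10)&(hsv[...,0]<28)).astype(np.uint8)
    m=cv2.morphologyEx(m,cv2.MORPH_CLOSE,np.ones((3,3)))
    n,l,s,c=cv2.connectedComponentsWithStats(m); out=[]
    for i in range(1,n):
        if s[i,4]<150: continue
        cn=max(cv2.findContours((l==i).astype(np.uint8),cv2.RETR_EXTERNAL,cv2.CHAIN_APPROX_NONE)[0],key=cv2.contourArea)[:,0]
        z=zs(c[i]); w=p2w(cn,z,K,R,t).astype(np.float32)
        (cx,cy),(a,b),an=cv2.minAreaRect(w)
        L=an+90 if b>a else an   # direction of long axis deg
        yaw=(L-90+90)%180-90
        print(c[i].round(1),s[i,4],"ctr %.1f %.1f size %.1f %.1f yaw(deg of plate y from world y) %.1f"%(cx,cy,max(a,b),min(a,b),yaw))
E
python3 - <<'E'
from h import *
d=np.load("top0.npz"); im,K,R,t=[d[k] for k in ("im","K","R","t")]
plates(im,K,R,t,lambda c:20 if 240<c[0]<310 else 12)
# holder: orange mask
hsv=cv2.cvtColor(im,cv2.COLOR_RGB2HSV)
m=((hsv[...,1]>85)&(hsv[...,0]>8)&(hsv[...,0]<25)&(hsv[...,2]>90)).astype(np.uint8)
n,l,s,c=cv2.connectedComponentsWithStats(m)
print(s,c)
big=cv2.resize(im[165:220,240:315][:,:,::-1],None,fx=10,fy=10,interpolation=cv2.INTER_NEAREST)
cv2.imwrite("pics/hold.png",big)
E
```

```text
[286.9  46.7] 49127 ctr 1044.2 19.9 size 1892.8 342.2 yaw(deg of plate y from world y) 0.1
[476. 127.] 167 ctr 764.7 -611.0 size 533.8 0.0 yaw(deg of plate y from world y) -0.1
[377.7 201.8] 579 ctr 519.9 -284.3 size 94.8 59.2 yaw(deg of plate y from world y) -46.8
[279.3 198.7] 811 ctr 528.6 19.4 size 127.9 66.2 yaw(deg of plate y from world y) 9.6
[199.7 198.1] 378 ctr 532.0 270.6 size 71.8 53.0 yaw(deg of plate y from world y) -10.6
[[     0      0    560    420 234087]
 [   332    145     28     27    390]
 [   254    176     48     33    676]
 [    36    317      1      1      1]
 [    24    319      1      1      1]
 [    40    322      1      1      1]
 [    78    333      1      1      1]
 [   292    356      1      1      1]
 [   297    359      1      1      1]
 [   294    362      3      3      7]
 [   301    363      1      1      1]
 [   303    362      1      1      1]
 [   306    363      1      1      1]
 [   298    365     12      7     21]
 [   308    364      6      5      8]
 [   317    369      1      1      1]
 [   312    371      1      1      1]] [[279.40543473 209.61903053]
 [344.76666667 159.70512821]
 [274.46153846 186.40236686]
 [ 36.         317.        ]
 [ 24.         319.        ]
 [ 40.         322.        ]
 [ 78.         333.        ]
 [292.         356.        ]
 [297.         359.        ]
 [295.14285714 362.71428571]
 [301.         363.        ]
 [303.         362.        ]
 [306.         363.        ]
 [303.28571429 367.47619048]
 [310.5        365.875     ]
 [317.         369.        ]
 [312.         371.        ]]
```

View pics/hold.png

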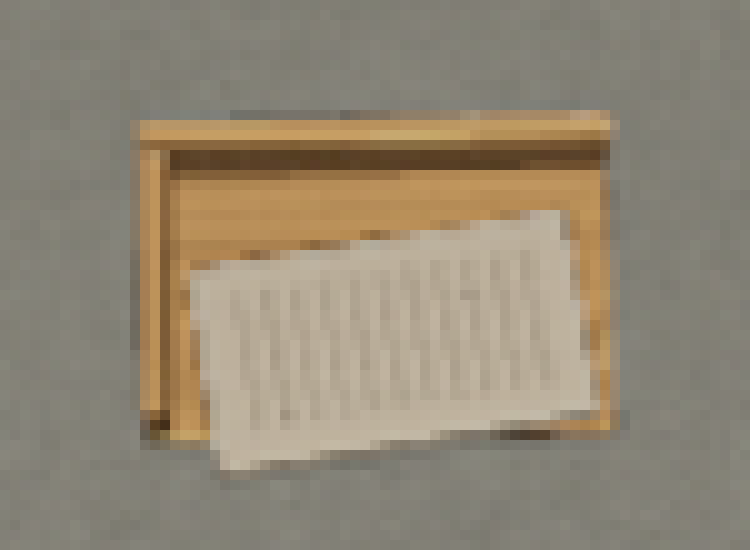

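Run:
```python
from h import *
from scipy.optimize import least_squares
d=np.load("top0.npz"); im,K,R,t=[d[k] for k in ("im","K","R","t")]
px=lambda u,v:(240+u/10-.5,165+v/10-.5)
obs=np.array([px(135,120),px(613,112),px(612,432),px(142,412),px(170,150),px(608,140)])
# local coords rel. holder_corner (x,y,z abs)
mod=np.array([[8,8,50],[8,-138,50],[-84,-138,8],[-84,8,50],[0,0,50],[0,-138,50]],float)
def P(p):
    c,s=np.cos(p[2]),np.sin(p[2]); m=mod.copy(); m[:,0]=p[0]+c*mod[:,0]-s*mod[:,1]; m[:,1]=p[1]+s*mod[:,0]+c*mod[:,1]; return m
r=least_squares(lambda p:(w2p(P(p),K,R,t)-obs).ravel(),[590,90,0]); print(r.x,np.degrees(r.x[2])); print(r.fun.reshape(-1,2).round(2))
for n,uv,z in [("disp",(226,147),60),("vial",(346,157),8),("roller",(175,156),26),("tin",(335,249),25),("blue",(255,247),12),("red",(199,255),12)]: print(n,p2w(uv,z,K,R,t))
print(p2w((280,131),0,K,R,t))
```

```text
[5.83214656e+02 9.40056561e+01 1.65061821e-02] 0.9457345687731578
[[ 0.19  0.11]
 [-0.04  0.07]
 [ 0.27  0.11]
 [-0.27  0.3 ]
 [-0.68 -0.41]
 [ 0.53 -0.2 ]]
disp [[682.97130956 186.40769119]]
vial [[ 666.07891984 -190.53418291]]
roller [[664.74547123 350.06128229]]
tin [[ 371.03618204 -146.11033604]]
blue [[378.96377379  96.62413371]]
red [[354.81131484 266.95632561]]
[[756.51463465  19.30577879]]
```

```bash
python3 -m inch '{"fingers":[0.5,0.5,0.5,0.5,0.5,0.5,0.5,0.5,0.5,0.5,0.5,0.5,0.5,0.5,0.5,0.5,0.5,0.5,0.5,0.5],"travel":[[0.35,-1,0],[0.35,-1,0],[0.35,-1,0],[0.35,-1,0],[0.35,-1,0],[0.35,-1,0],[0.35,-1,0],[0.35,-1,0],[0.35,-1,0],[0.35,-1,0],[0.35,-1,0],[0.35,-1,0],[0.35,-1,0],[0.35,-1,0],[0.35,-1,0],[0.35,-1,0],[0.35,-1,0],[0.35,-1,0],[0.35,-1,0],[0.35,-1,0]],"twist":[[0,0,0.2],[0,0,0.2],[0,0,0.2],[0,0,0.2],[0,0,0.2],[0,0,0.2],[0,0,0.2],[0,0,0.2],[0,0,0.2],[0,0,0.2],[0,0,0.2],[0,0,0.2],[0,0,0.2],[0,0,0.2],[0,0,0.2],[0,0,0.2],[0,0,0.2],[0,0,0.2],[0,0,0.2],[0,0,0.2]]}'
```

```text
clock: 1.87
tcp_pos: [392.4, 180.5, 208.5]
tool_rot: [0.001, 0.697, 0.717, -0.003]
wrist_force: [0.3, 0.8, 0.0]
width: 0.751
```

```bash
python3 -m inch '{"fingers":[0.5,0.5,0.5,0.5,0.5,0.5,0.5,0.5,0.5,0.5,0.5],"travel":[[0.3,-0.9,-0.5],[0.3,-0.9,-0.5],[0.3,-0.9,-0.5],[0.3,-0.9,-0.5],[0.3,-0.9,-0.5],[0.3,-0.9,-0.5],[0.3,-0.9,-0.5],[0.3,-0.9,-0.5],[0.3,-0.6,-0.5],[0.3,0,-0.5],[0,0,0]],"twist":[[0,0,0],[0,0,0],[0,0,0],[0,0,0],[0,0,0],[0,0,0],[0,0,0],[0,0,0],[0,0,0],[0,0,0],[0,0,0]]}'
python3 - <<'E'
from h import *
im,K,R,t=cam("wrist"); cv2.imwrite("pics/w1.png",im[:,:,::-1]); print(-R.T@t); print(status.state()["tcp_pos"])
E
```

```text
clock: 2.78
tcp_pos: [454.4, 12.7, 105.2]
tool_rot: [0.003, 0.699, 0.715, -0.001]
wrist_force: [-0.4, 0.2, 0.1]
width: 0.748
[376.88908304  11.11480165 274.60192558]
[454.43756919  12.89945633 106.00450662]
```

View pics/w1.png

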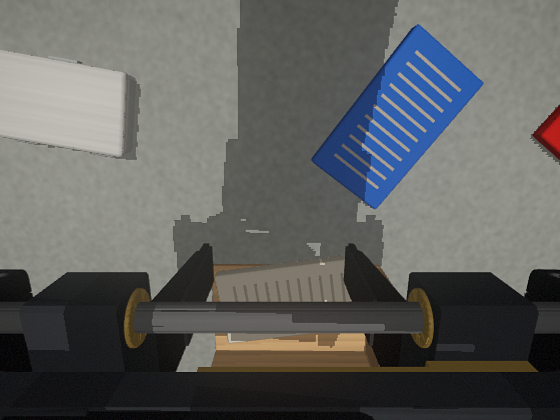

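```bash
python3 -m inch '{"fingers":[0.5,0.5,0.5,0.5,0.5,0.5,0.5],"travel":[[0,0.3,-0.9],[0,0.1,-0.9],[0,0,-0.9],[0,0,-0.9],[0,0,-0.7],[0,0,-0.2],[0,0,0]],"twist":[[0,0,-0.1],[0,0,0],[0,0,0],[0,0,0],[0,0,0],[0,0,0],[0,0,0]]}'
```

```text
clock: 3.42
tcp_pos: [456.9, 23.5, 19.5]
tool_rot: [0.007, 0.701, 0.713, 0.003]
wrist_force: [-1.0, -0.2, 0.3]
width: 0.751
```

```bash
python3 -m inch '{"fingers":[0.5,0.5,0.5,0.5,0.5,0.5,0.5],"travel":[[0.2,0,-0.3],[0.3,0,0],[0.3,0,0],[0.3,0,0],[0.3,0,0],[0.2,0,0],[0,0,0]],"twist":[[0,0,0],[0,0,0],[0,0,0],[0,0,0],[0,0,0],[0,0,0],[0,0,0]]}'
python3 - <<'E'
from h import *
im,K,R,t=cam("top"); cv2.imwrite("pics/t2.png",cv2.resize(im[120:280,190:390][:,:,::-1],None,fx=4,fy=3.75,interpolation=cv2.INTER_CUBIC))
im,K,R,t=cam("scene"); cv2.imwrite("pics/s2.png",cv2.resize(im[170:320,200:400][:,:,::-1],None,fx=4,fy=4,interpolation=cv2.INTER_CUBIC))
E
```

```text
clock: 4.0
tcp_pos: [496.4, 23.9, 18.4]
tool_rot: [0.01, 0.7, 0.714, 0.006]
wrist_force: [-0.1, 0.5, -1.2]
width: 0.748
```

View pics/t2.png

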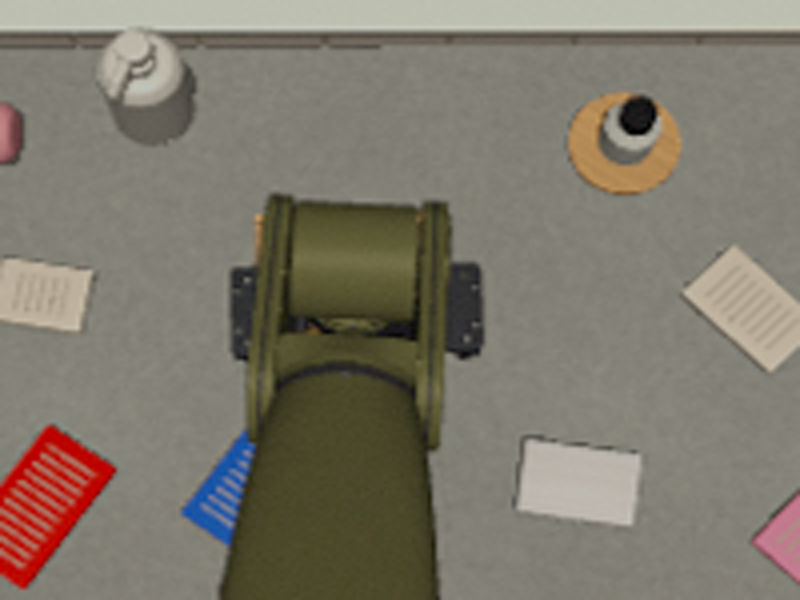

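View pics/s2.png

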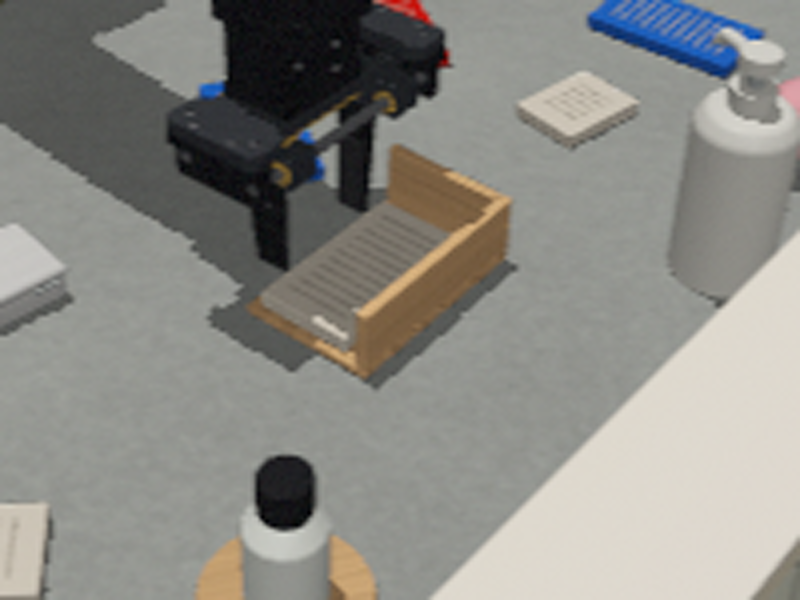

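```bash
python3 -m inch '{"fingers":[0.5,0.5,0.5,0.5,0.5],"travel":[[0.1,0,-0.25],[0.15,0,-0.1],[0.15,0,0],[0.1,0,0],[0,0,0]],"twist":[[0,0,0],[0,0,0],[0,0,0],[0,0,0],[0,0,0]]}'; python3 -c "
from h import *
print(status.state()['tcp_pos'],status.state()['wrist_force'])"
```

```text
clock: 4.52
tcp_pos: [504.8, 23.9, 9.7]
tool_rot: [0.008, 0.7, 0.714, 0.004]
wrist_force: [0.3, 0.2, 0.6]
width: 0.748
[504.77371734  23.94107582   9.68700975] [0.2602106  0.19732964 0.56892304]
```

```bash
python3 -m inch '{"fingers":[0.5,0.5,0.5,0.5],"travel":[[0.05,0,0.15],[0.1,0,0],[0.1,0,0],[0,0,0]],"twist":[[0,0,0],[0,0,0],[0,0,0],[0,0,0]]}'
python3 - <<'E'
from h import *
print(status.state()['wrist_force'])
im,K,R,t=cam("scene"); cv2.imwrite("pics/s3.png",cv2.resize(im[170:320,200:400][:,:,::-1],None,fx=4,fy=4,interpolation=cv2.INTER_CUBIC))
E
```

```text
clock: 4.85
tcp_pos: [507.1, 23.9, 12.4]
tool_rot: [0.006, 0.7, 0.714, 0.001]
wrist_force: [0.4, -0.3, -0.9]
width: 0.749
[ 0.41555755 -0.28864154 -0.91057237]
```

View pics/s3.png

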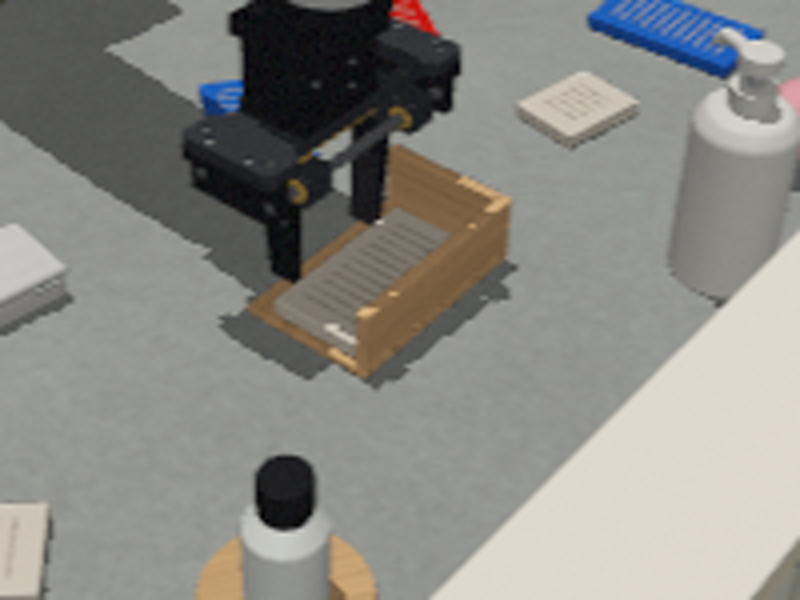

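Plate is squared and nearly at the long fence. Continue in small steps, watching the force.

```bash
python3 -m inch '{"fingers":[0.5,0.5,0.5],"travel":[[0.1,0,0],[0.1,0,0],[0,0,0]],"twist":[[0,0,-0.1],[0,0,0],[0,0,0]]}'; python3 -m inch '{"fingers":[0.5,0.5,0.5],"travel":[[0.1,0,0],[0.1,0,0],[0,0,0]],"twist":[[0,0,0],[0,0,0],[0,0,0]]}'
```

```text
clock: 5.15
tcp_pos: [506.7, 24.1, 11.9]
tool_rot: [0.001, 0.703, 0.711, -0.003]
wrist_force: [0.0, 0.3, -0.4]
width: 0.754
clock: 5.4
tcp_pos: [506.8, 24.2, 11.3]
tool_rot: [-0.003, 0.703, 0.711, -0.007]
wrist_force: [0.5, -1.4, 0.7]
width: 0.748
```

```bash
python3 -m inch '{"fingers":[0.5,0.5,0.5],"travel":[[0.1,0,0],[0.1,0,0],[0,0,0]],"twist":[[0,0,0],[0,0,0],[0,0,0]]}'
```

```text
clock: 5.65
tcp_pos: [506.8, 24.3, 10.8]
tool_rot: [-0.007, 0.702, 0.712, -0.011]
wrist_force: [-1.3, 0.7, 0.4]
width: 0.75
```

```bash
python3 -m inch '{"fingers":[0.5,0.5],"travel":[[0.3,0,0.1],[0.3,0,0.05]],"twist":[[0,0.1,0],[0,0,0]]}'
python3 - <<'E'
from h import *
print(status.state()['wrist_force'],status.state()['tcp_pos'])
im,K,R,t=cam("scene"); cv2.imwrite("pics/s4.png",cv2.resize(im[170:320,200:400][:,:,::-1],None,fx=4,fy=4,interpolation=cv2.INTER_CUBIC))
E
```

```text
clock: 5.82
tcp_pos: [507.2, 24.4, 10.7]
tool_rot: [-0.021, 0.701, 0.713, -0.026]
wrist_force: [-22.2, -0.9, 20.4]
width: 0.746
[-22.20721681  -0.94507756  20.38675212] [507.16230582  24.39896339  10.72766273]
```

View pics/s4.png

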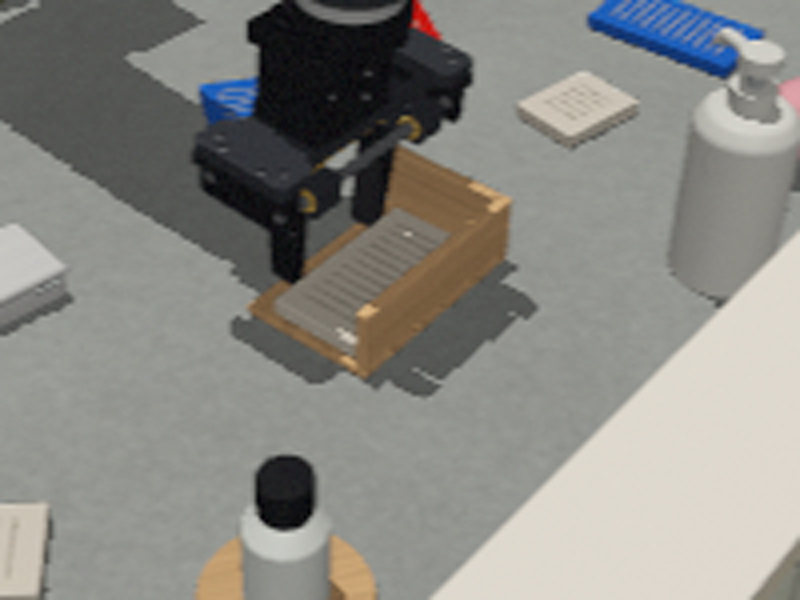

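```bash
cat >> h.py <<'E'
from scipy.spatial.transform import Rotation as Ro
def tw(deg):
    s=status.state(); q=s["tool_rot"]; c=Ro.from_quat([q[1],q[2],q[3],q[0]])
    a=np.radians(deg)/2; d=Ro.from_quat([np.cos(a),np.sin(a),0,0])
    v=(d*c.inv()).as_rotvec(); v2=(d*Ro.from_euler('z',180,degrees=True)*c.inv()).as_rotvec()
    if np.linalg.norm(v2)<np.linalg.norm(v): v=v2
    print("t %.2f"%s["clock"],"tcp",s["tcp_pos"].round(1),"twist units",(v/.1).round(2),"F",s["wrist_force"].round(1),"w",round(s["width"],3),"j6",s["joints"][5].round(2))
E
python3 -m inch '{"fingers":[0.5,0.3,-1,-1,-1,-1,-1,-1,-1],"travel":[[-0.3,0,0.1],[-0.3,0,0.5],[0,-0.5,0.8],[0.5,-1,0.5],[0.7,-1,0],[0.7,-1,0],[0.7,-1,0],[0.5,-0.5,0],[0,0,0]],"twist":[[0,0,0],[0,0,0],[0,0,0],[0,0,0],[0,0,0],[0,0,0],[0,0,0],[0,0,0],[0,0,0]]}'; python3 -c "
from h import *
tw(91)"
```

```text
clock: 6.62
tcp_pos: [565.3, -80.2, 51.7]
tool_rot: [-0.014, 0.701, 0.713, -0.021]
wrist_force: [-0.7, 0.2, 0.7]
width: 0.248
t 6.62 tcp [565.3 -80.2  51.7] twist units [ 0.1  -0.49  0.01] F [-0.7  0.2  0.7] w 0.248 j6 -1.8
```

```bash
python3 -m inch '{"fingers":[-1,-1,-1,-1,-1],"travel":[[-0.6,0,-0.7],[0,0,-0.7],[0,0,-0.4],[0,0,-0.1],[0,0,0]],"twist":[[0.1,-0.5,0],[0,0,0],[0,0,0],[0,0,0],[0,0,0]]}'
python3 - <<'E'
from h import *
tw(91)
im,K,R,t=cam("scene"); cv2.imwrite("pics/s5.png",cv2.resize(im[170:320,200:400][:,:,::-1],None,fx=4,fy=4,interpolation=cv2.INTER_CUBIC))
E
```

```text
clock: 7.03
tcp_pos: [555.7, -79.8, 13.7]
tool_rot: [0.004, 0.702, 0.712, 0.004]
wrist_force: [-0.0, -0.4, 0.4]
width: 0.004
t 7.03 tcp [555.7 -79.8  13.7] twist units [-0.    0.1   0.04] F [-0.  -0.4  0.4] w 0.004 j6 -1.83
```

View pics/s5.png

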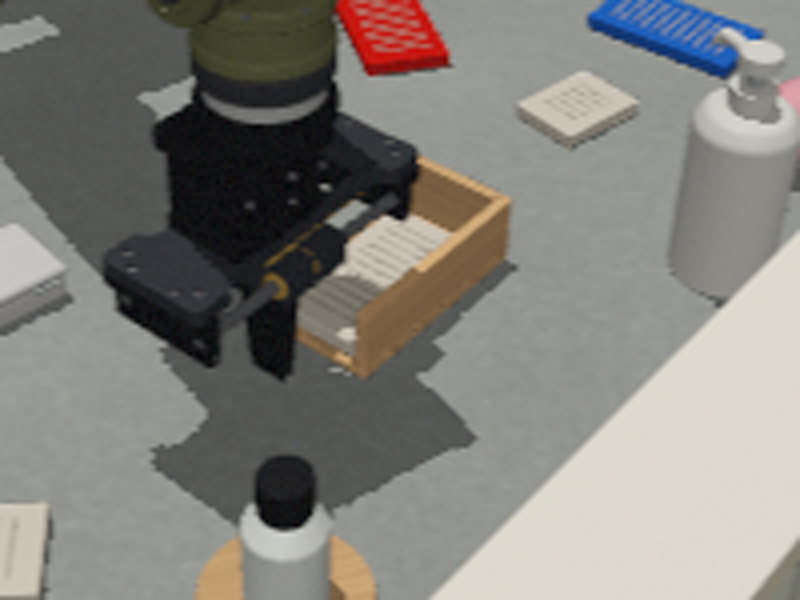

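```bash
python3 -m inch '{"fingers":[-1,-1,-1,-1,-1,-1,-1],"travel":[[-0.2,0.4,0],[0,0.4,0],[0,0.3,0],[0,0.3,0],[0,0.25,0],[0,0.2,0],[0,0.2,0]],"twist":[[0,0.1,0],[0,0,0],[0,0,0],[0,0,0],[0,0,0],[0,0,0],[0,0,0]]}'; python3 -c "
from h import *
tw(91)"
```

```text
clock: 7.67
tcp_pos: [554.3, -33.9, 17.2]
tool_rot: [0.002, 0.702, 0.713, 0.001]
wrist_force: [0.1, -0.3, -0.4]
width: 0.002
t 7.67 tcp [554.3 -33.9  17.2] twist units [0.01 0.05 0.02] F [ 0.1 -0.3 -0.4] w 0.002 j6 -1.74
```

```bash
python3 -m inch '{"fingers":[-1,-1,-1],"travel":[[0,0.15,-0.2],[0,0.2,0],[0,0.2,0]],"twist":[[0,0,0],[0,0,0],[0,0,0]]}'
python3 - <<'E'
from h import *
tw(91)
im,K,R,t=cam("scene"); cv2.imwrite("pics/s6.png",cv2.resize(im[170:320,200:400][:,:,::-1],None,fx=4,fy=4,interpolation=cv2.INTER_CUBIC))
E
```

```text
clock: 7.92
tcp_pos: [555.2, -30.5, 14.1]
tool_rot: [0.01, 0.699, 0.715, -0.005]
wrist_force: [-2.6, -17.4, 1.2]
width: 0.004
t 7.92 tcp [555.2 -30.5  14.1] twist units [ 0.21  0.07 -0.06] F [ -2.6 -17.4   1.2] w 0.004 j6 -1.72
```

View pics/s6.png

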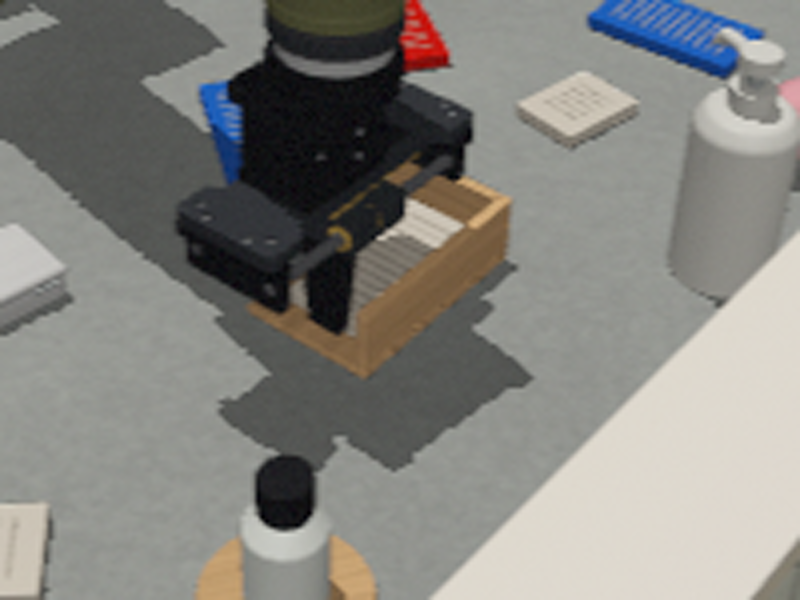

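```bash
python3 -m inch '{"fingers":[-1,-1,-1,-1,-1,-1,-1,0.9,0.9,0.9,0.9,0.9,0.9,0.9,0.9,0.9,0.9,0.9,0.9,0.9],"travel":[[0,-0.6,0],[0,-0.6,0.2],[0,-0.3,0.9],[0,0,1],[0,0,1],[0,-0.5,1],[0,-0.8,0.5],[-0.1,-0.8,0],[-0.1,-0.8,0],[-0.1,-0.8,0],[-0.1,-0.8,0],[-0.1,-0.8,0],[-0.1,-0.8,0],[-0.1,-0.8,0],[-0.1,-0.8,0],[-0.1,-0.8,0],[-0.1,-0.8,0],[-0.1,-0.8,0],[-0.1,-0.8,0],[-0.1,-0.4,0]],"twist":[[0,0,0],[0,0,0],[0,0,-0.5],[0,0,-1],[0,0,-1],[0,0,-1],[0,0,-1],[0,0,-1],[0,0,-1],[0,0,-1],[0,0,-1],[0,0,-1],[0,0,-1],[0,0,-1],[0,0,-1],[0,0,-1],[0,0,-1],[0,0,-1],[0,0,-1],[0,0,-1]]}' 20
python3 - <<'E'
from h import *
tw(-46.8)
im,K,R,t=cam("top"); cv2.imwrite("pics/t7.png",cv2.resize(im[160:220,235:315][:,:,::-1],None,fx=10,fy=10,interpolation=cv2.INTER_NEAREST))
plates(im,K,R,t,lambda c:20 if 240<c[0]<310 else 12)
E
```

```text
clock: 9.63
tcp_pos: [525.4, -303.9, 111.7]
tool_rot: [-0.001, 0.992, -0.125, -0.002]
wrist_force: [0.5, 0.5, 1.7]
width: 0.857
t 9.63 tcp [ 525.4 -303.9  111.7] twist units [-0.04 -0.03 -5.66] F [0.5 0.5 1.7] w 0.857 j6 -0.36
[287.   46.6] 49190 ctr 1044.7 19.7 size 1894.1 343.1 yaw(deg of plate y from world y) 0.1
[275.8 191.7] 796 ctr 551.1 32.4 size 118.6 67.0 yaw(deg of plate y from world y) -0.1
[199.8 198.2] 392 ctr 531.8 269.7 size 72.9 53.7 yaw(deg of plate y from world y) -9.7
```

View pics/t7.png

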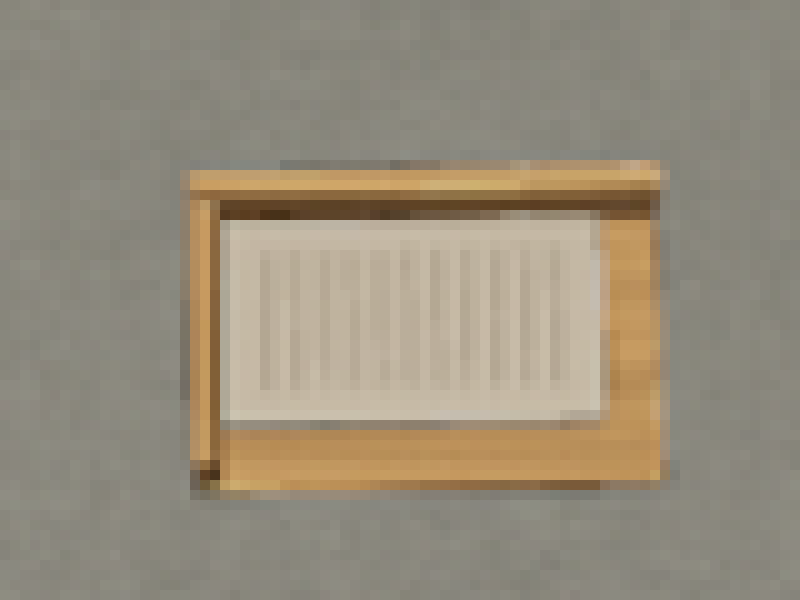

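```bash
python3 -m inch '{"fingers":[0.9,0.9,0.9,0.9,0.9,0.9,0.9,0.9,0.9],"travel":[[-0.1,0.3,0],[-0.1,0.3,-0.4],[-0.05,0.3,-0.5],[0,0,-0.6],[0,0,-0.6],[0,0,-0.6],[0,0,-0.5],[0,0,0],[0,0,0]],"twist":[[0,0,-1],[0,0,-1],[0,0,-1],[0,0,-1],[0,0,-1],[0,0,-0.6],[0,0,0],[0,0,0],[0,0,0]]}'
python3 - <<'E'
from h import *
tw(-46.8)
im,K,R,t=cam("wrist"); cv2.imwrite("pics/w8.png",im[:,:,::-1])
im,K,R,t=cam("scene"); cv2.imwrite("pics/s8.png",cv2.resize(im[220:370,100:300][:,:,::-1],None,fx=4,fy=4,interpolation=cv2.INTER_CUBIC))
E
```

```text
clock: 10.43
tcp_pos: [519.6, -287.1, 46.4]
tool_rot: [-0.003, 0.916, -0.402, -0.0]
wrist_force: [0.0, -0.6, 0.2]
width: 0.951
t 10.43 tcp [ 519.6 -287.1   46.4] twist units [-0.07  0.02  0.11] F [ 0.  -0.6  0.2] w 0.951 j6 0.23
```

View pics/w8.png

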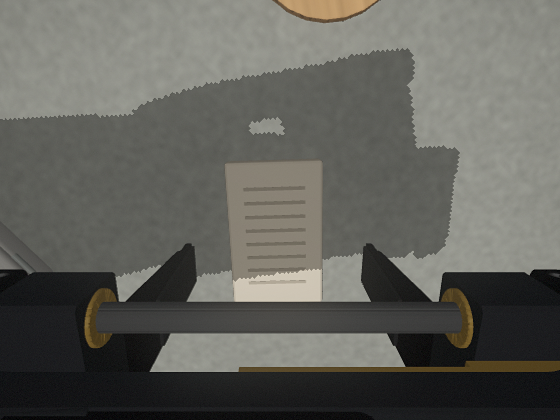

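View pics/s8.png

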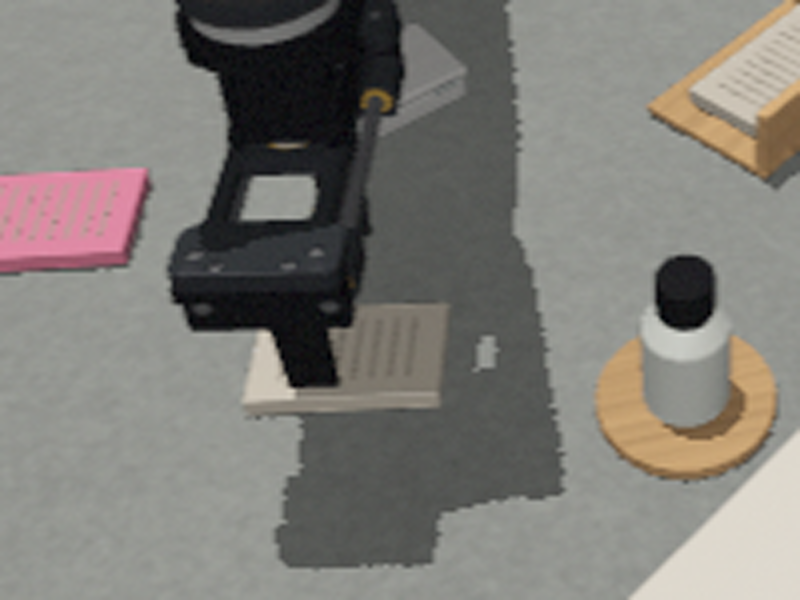

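```bash
python3 -m inch '{"fingers":[0.9,0.9,0.9,0.9,0.9,0.9],"travel":[[0,0.1,-0.7],[0,0,-0.7],[0,0,-0.4],[0,0,-0.1],[0,0,0],[0,0,0]],"twist":[[0,0,0],[0,0,0],[0,0,0],[0,0,0],[0,0,0],[0,0,0]]}' 15; python3 -c "
from h import *
tw(-46.8)"
```

```text
clock: 11.03
tcp_pos: [521.8, -286.1, 8.7]
tool_rot: [-0.003, 0.916, -0.401, 0.003]
wrist_force: [0.0, -0.1, -0.2]
width: 0.947
t 11.03 tcp [ 521.8 -286.1    8.7] twist units [-0.03  0.08  0.09] F [ 0.  -0.1 -0.2] w 0.947 j6 0.23
```

```bash
python3 -m inch '{"fingers":[0.5,0.2,0.1,0,0,0,0],"travel":[[-0.05,0.05,-0.25],[0,0,0],[0,0,0],[0,0,0],[0,0,0],[0,0,0],[0,0,0]],"twist":[[0,0,0],[0,0,0],[0,0,0],[0,0,0],[0,0,0],[0,0,0],[0,0,0]]}' 15; python3 -m inch '{"fingers":[-0.2,-0.2,-0.2,-0.2],"travel":[[0,0,0],[0,0,0],[0,0,0],[0,0,0]],"twist":[[0,0,0],[0,0,0],[0,0,0],[0,0,0]]}' 15; python3 -c "
from h import *
tw(-46.8)"
```

```text
clock: 11.62
tcp_pos: [521.9, -285.7, 5.2]
tool_rot: [-0.003, 0.916, -0.401, 0.004]
wrist_force: [0.8, -0.3, -1.2]
width: 0.628
clock: 11.95
tcp_pos: [521.8, -285.7, 5.2]
tool_rot: [-0.003, 0.916, -0.401, 0.004]
wrist_force: [0.9, 0.6, 0.1]
width: 0.63
t 11.95 tcp [ 521.8 -285.7    5.2] twist units [-0.02  0.1   0.08] F [0.9 0.6 0.1] w 0.63 j6 0.23
```

```bash
python3 -m inch '{"fingers":[-0.2,-0.2,-0.2,-0.2,-0.2,-0.2,-0.2,-0.2,-0.2,-0.2,-0.2,-0.2,-0.2,-0.2,-0.2,-0.2,-0.2,-0.2,-0.2,-0.2],"travel":[[0,0,0.3],[0,0,0.6],[0,0,1],[0,0,1],[0,0.5,0.5],[0,0.9,0.1],[0,0.9,0],[0,0.9,0],[0,0.9,0],[0,0.9,0],[0,0.9,0],[0,0.9,0],[0.1,0.9,0],[0.1,0.9,0],[0.1,0.9,0],[0,0.9,0],[0,0.9,0],[0,0.9,0],[0,0.6,0],[0,0,0]],"twist":[[0,0,0],[0,0,0],[0,0,0],[0,0,0.7],[0,0,0.7],[0,0,0.7],[0,0,0.7],[0,0,0.7],[0,0,0.7],[0,0,0.7],[0,0,0.7],[0,0,0.7],[0,0,0.7],[0,0,0.7],[0,0,0.7],[0,0,0],[0,0,0],[0,0,0],[0,0,0],[0,0,0]]}' 15
python3 - <<'E'
from h import *
tw(1)
im,K,R,t=cam("scene"); cv2.imwrite("pics/s9.png",cv2.resize(im[150:350,150:400][:,:,::-1],None,fx=3,fy=3,interpolation=cv2.INTER_CUBIC))
E
```

```text
clock: 13.62
tcp_pos: [532.9, -21.3, 103.9]
tool_rot: [-0.002, 0.999, 0.028, 0.016]
wrist_force: [0.3, 0.7, -0.9]
width: 0.631
t 13.62 tcp [532.9 -21.3 103.9] twist units [-0.04  0.32 -0.38] F [ 0.3  0.7 -0.9] w 0.631 j6 -0.2
```

View pics/s9.png

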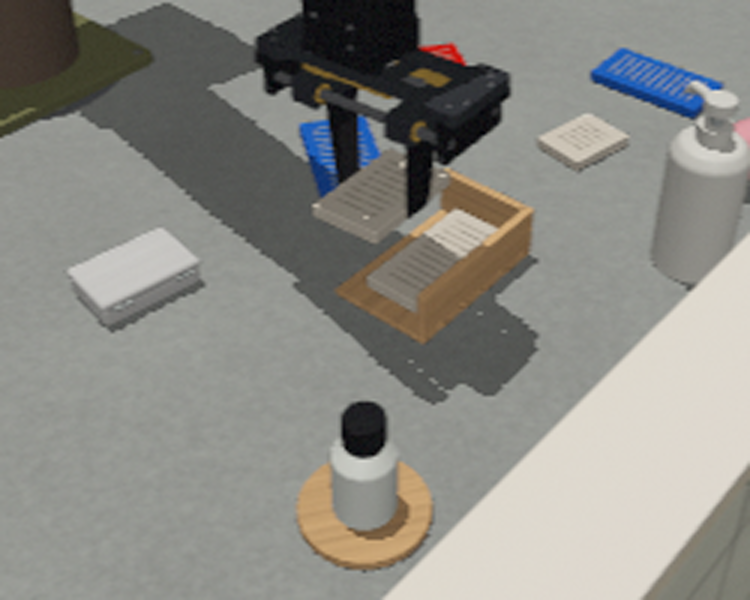

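```bash
python3 -m inch '{"fingers":[-0.2,-0.2,-0.2,-0.2,-0.2,-0.2,-0.2],"travel":[[0,0.7,0],[0,0.7,-0.2],[0,0.7,-0.6],[0,0.6,-0.8],[0,0.1,-0.8],[0,0,-0.3],[0,0,0]],"twist":[[0,0.3,-0.4],[0,0,0],[0,0,0],[0,0,0],[0,0,0],[0,0,0],[0,0,0]]}' 15
python3 - <<'E'
from h import *
tw(1)
im,K,R,t=cam("scene"); cv2.imwrite("pics/s10.png",cv2.resize(im[170:320,200:400][:,:,::-1],None,fx=4,fy=4,interpolation=cv2.INTER_CUBIC))
E
```

```text
clock: 14.25
tcp_pos: [536.7, 29.8, 53.3]
tool_rot: [0.001, 1.0, 0.004, 0.005]
wrist_force: [0.2, 0.1, -0.7]
width: 0.631
t 14.25 tcp [536.7  29.8  53.3] twist units [0.01 0.1  0.09] F [ 0.2  0.1 -0.7] w 0.631 j6 -0.05
```

View pics/s10.png

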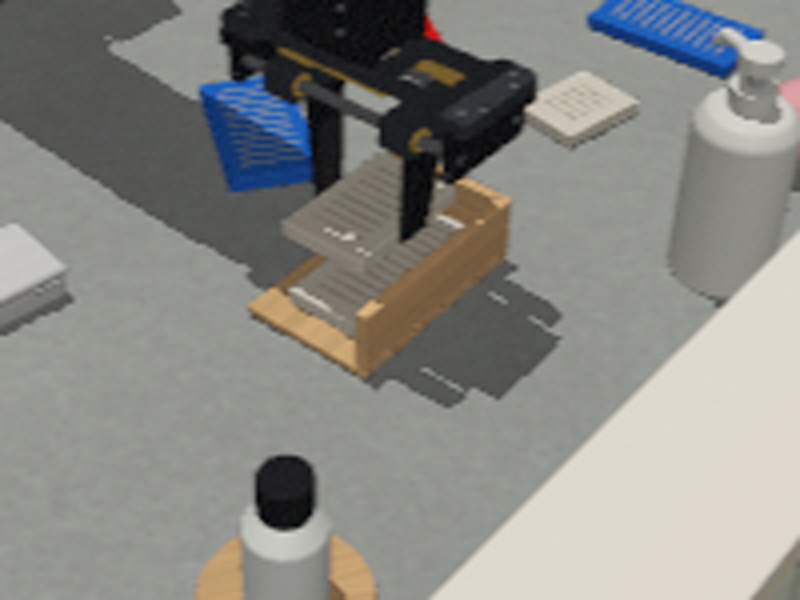

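```bash
python3 -m inch '{"fingers":[-0.2,-0.2,-0.2,-0.2,-0.2],"travel":[[-0.1,0.3,-0.5],[0,0.1,-0.4],[0,0,-0.2],[0,0,0],[0,0,0]],"twist":[[0,0.1,0.1],[0,0,0],[0,0,0],[0,0,0],[0,0,0]]}' 15
python3 - <<'E'
from h import *
tw(1)
E
```

```text
clock: 14.72
tcp_pos: [536.9, 36.2, 32.5]
tool_rot: [0.001, 1.0, 0.008, 0.002]
wrist_force: [0.2, 0.1, -0.3]
width: 0.633
t 14.72 tcp [536.9  36.2  32.5] twist units [0.02 0.03 0.01] F [ 0.2  0.1 -0.3] w 0.633 j6 -0.05
```

```bash
python3 -m inch '{"fingers":[-0.2,-0.2,-0.2,-0.2],"travel":[[-0.15,0.1,-0.15],[0,0,-0.1],[0,0,-0.1],[0,0,0]],"twist":[[0,0,0],[0,0,0],[0,0,0],[0,0,0]]}' 15
python3 - <<'E'
from h import *
tw(1)
im,K,R,t=cam("scene"); cv2.imwrite("pics/s11.png",cv2.resize(im[170:320,200:400][:,:,::-1],None,fx=4,fy=4,interpolation=cv2.INTER_CUBIC))
E
```

```text
clock: 15.05
tcp_pos: [534.2, 38.3, 25.7]
tool_rot: [0.001, 1.0, 0.008, 0.002]
wrist_force: [-0.3, -1.1, -0.8]
width: 0.629
t 15.05 tcp [534.2  38.3  25.7] twist units [0.02 0.05 0.01] F [-0.3 -1.1 -0.8] w 0.629 j6 -0.04
```

View pics/s11.png

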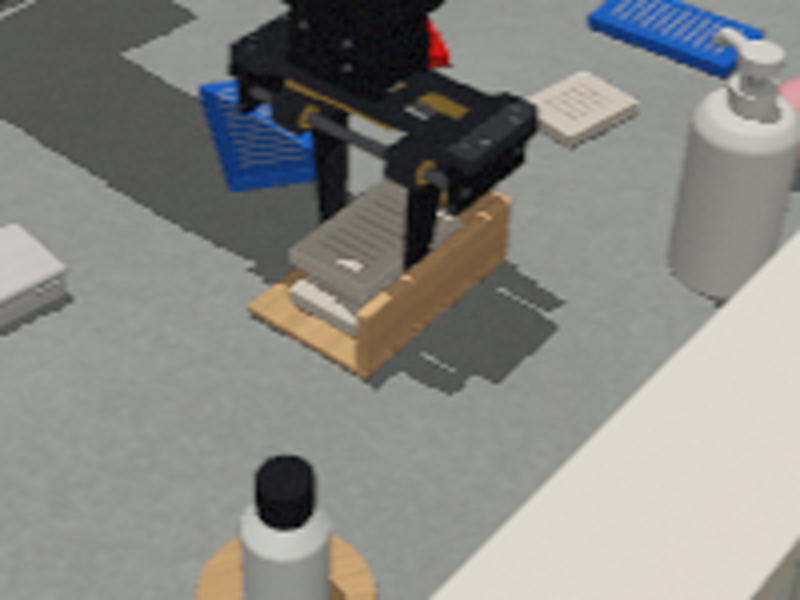

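```bash
python3 -m inch '{"fingers":[-0.2,-0.2,-0.2],"travel":[[0,0,-0.05],[0,0,-0.05],[0,0,0]],"twist":[[0,0,0],[0,0,0],[0,0,0]]}' 15; python3 -c "
from h import *
tw(1)"; python3 -m inch '{"fingers":[-0.2,-0.2,-0.2],"travel":[[0,0,-0.1],[0,0,-0.1],[0,0,0]],"twist":[[0,0,0],[0,0,0],[0,0,0]]}' 15
```

```text
clock: 15.35
tcp_pos: [534.8, 38.3, 25.3]
tool_rot: [0.001, 1.0, 0.008, 0.003]
wrist_force: [-0.4, 0.9, -0.1]
width: 0.627
t 15.35 tcp [534.8  38.3  25.3] twist units [0.02 0.05 0.01] F [-0.4  0.9 -0.1] w 0.627 j6 -0.04
clock: 15.6
tcp_pos: [535.6, 38.3, 25.6]
tool_rot: [0.001, 1.0, 0.009, 0.002]
wrist_force: [0.8, 0.3, -1.4]
width: 0.631
```

```bash
python3 -m inch '{"fingers":[0.32,0.36,0.4,0.4,0.4,0.4,0.4,0.4],"travel":[[0,0,0],[0,0,0],[0,0,0],[0,0,0.2],[0,0,0.6],[0,0,1],[0,0,1],[0,0,0]],"twist":[[0,0,0],[0,0,0],[0,0,0],[0,0,0],[0,0,0],[0,0,0],[0,0,0],[0,0,0]]}' 15
python3 - <<'E'
from h import *
tw(1)
im,K,R,t=cam("scene"); cv2.imwrite("pics/s12.png",cv2.resize(im[170:320,200:400][:,:,::-1],None,fx=4,fy=4,interpolation=cv2.INTER_CUBIC))
E
```

```text
clock: 16.27
tcp_pos: [534.9, 38.2, 83.9]
tool_rot: [0.001, 1.0, 0.008, 0.001]
wrist_force: [1.5, 0.3, 0.2]
width: 0.7
t 16.27 tcp [534.9  38.2  83.9] twist units [0.02 0.03 0.01] F [1.5 0.3 0.2] w 0.7 j6 -0.04
```

View pics/s12.png

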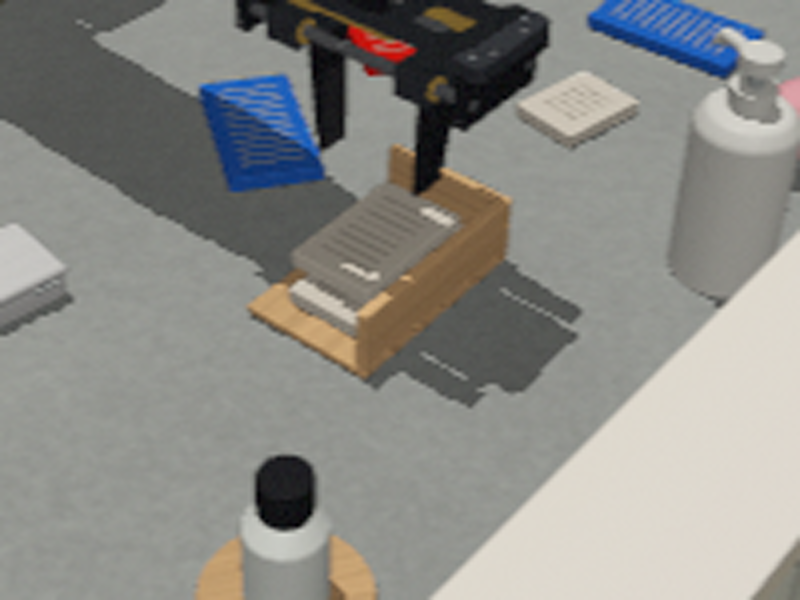

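```bash
python3 -m inch '{"fingers":[-1,-1,-1,-1,-1,-1,-1,-1,-1],"travel":[[-0.7,0.1,0],[-0.9,0.1,0],[-0.9,0,0],[-0.4,0,-0.4],[0,0,-0.9],[0,0,-0.8],[0,0,-0.5],[0,0,-0.2],[0,0,0]],"twist":[[0,0,0],[0,0,0],[0,0,0],[0,0,0],[0,0,0],[0,0,0],[0,0,0],[0,0,0],[0,0,0]]}' 15; python3 -c "
from h import *
tw(1)"
```

```text
clock: 17.07
tcp_pos: [470.9, 42.2, 18.0]
tool_rot: [0.001, 1.0, 0.008, -0.001]
wrist_force: [0.6, -1.0, -0.4]
width: 0.128
t 17.07 tcp [470.9  42.2  18. ] twist units [ 0.02 -0.02  0.01] F [ 0.6 -1.  -0.4] w 0.128 j6 -0.04
```

```bash
python3 -m inch '{"fingers":[-1,-1,-1,-1,-1,-1,-1],"travel":[[0,-0.15,0.4],[0.2,0,0],[0.4,0,0],[0.4,0,0],[0.3,0,0],[0.2,0,0],[0.1,0,0]],"twist":[[0,0,0],[0,0,0],[0,0,0],[0,0,0],[0,0,0],[0,0,0],[0,0,0]]}' 15; python3 -c "
from h import *
tw(1)"
```

```text
clock: 17.65
tcp_pos: [509.5, 38.6, 29.7]
tool_rot: [0.001, 1.0, 0.008, 0.002]
wrist_force: [-0.4, 0.1, -1.1]
width: 0.004
t 17.65 tcp [509.5  38.6  29.7] twist units [0.02 0.03 0.02] F [-0.4  0.1 -1.1] w 0.004 j6 -0.04
```

```bash
python3 -m inch '{"fingers":[-1,-1,-1,-1],"travel":[[0,0,-0.2],[0.1,0,-0.05],[0.1,0,0],[0,0,0]],"twist":[[0,0,0],[0,0,0],[0,0,0],[0,0,0]]}' 15
python3 - <<'E'
from h import *
tw(1)
im,K,R,t=cam("scene"); cv2.imwrite("pics/s13.png",cv2.resize(im[170:320,200:400][:,:,::-1],None,fx=4,fy=4,interpolation=cv2.INTER_CUBIC))
E
```

```text
clock: 17.98
tcp_pos: [514.2, 38.7, 24.2]
tool_rot: [0.001, 1.0, 0.008, 0.001]
wrist_force: [-0.8, -0.3, -0.5]
width: 0.005
t 17.98 tcp [514.2  38.7  24.2] twist units [0.02 0.02 0.01] F [-0.8 -0.3 -0.5] w 0.005 j6 -0.04
```

View pics/s13.png

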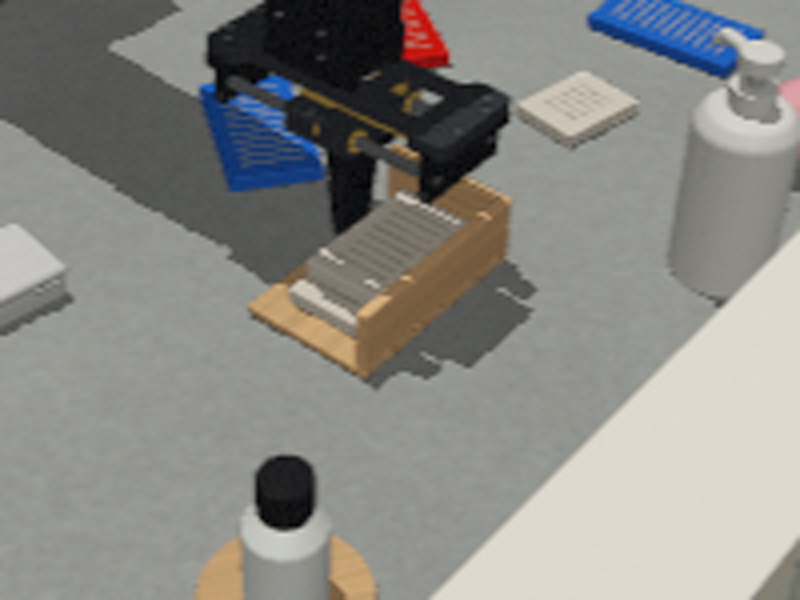

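```bash
python3 -m inch '{"fingers":[-1,-1,-1],"travel":[[0.15,0,0],[0.15,0,0],[0.2,0,0]],"twist":[[0,0,0],[0,0,0],[0,0,0]]}' 15; python3 -m inch '{"fingers":[-1,-1],"travel":[[0.2,0,0],[0.2,0,0]],"twist":[[0,0,0],[0,0,0]]}' 15
```

```text
clock: 18.28
tcp_pos: [519.8, 38.7, 23.8]
tool_rot: [0.001, 1.0, 0.008, -0.005]
wrist_force: [-22.1, -1.5, 20.9]
width: 0.007
clock: 18.45
tcp_pos: [519.6, 38.6, 23.8]
tool_rot: [0.001, 1.0, 0.009, -0.017]
wrist_force: [-14.9, -0.7, 14.5]
width: -0.0
```

```bash
python3 -m inch '{"fingers":[-1,-1,-1,-0.6,-0.6,-0.6,-0.6,-0.6],"travel":[[-0.4,0,0],[-0.3,0,0.3],[0,-0.4,0.8],[0.4,-1,0.5],[0.9,-1,0],[0.7,-1,0],[0.3,-0.3,0],[0,0,0]],"twist":[[0,0,0],[0,-0.3,0],[0,0,0],[0,0,0],[0,0,0],[0,0,0],[0,0,0],[0,0,0]]}' 15; python3 -c "
from h import *
tw(1)"
```

```text
clock: 19.12
tcp_pos: [552.9, -37.5, 57.4]
tool_rot: [0.002, 1.0, 0.01, 0.0]
wrist_force: [-0.1, 0.1, -0.5]
width: 0.196
t 19.12 tcp [552.9 -37.5  57.4] twist units [ 0.04  0.   -0.03] F [-0.1  0.1 -0.5] w 0.196 j6 -0.18
```

```bash
python3 -m inch '{"fingers":[-0.6,-0.6,-0.6,-0.6,-0.6],"travel":[[0,0,-0.6],[0,0,-0.6],[0,0,-0.2],[0,0,0],[0,0,0]],"twist":[[0,0,0],[0,0,0],[0,0,0],[0,0,0],[0,0,0]]}' 15
python3 - <<'E'
from h import *
tw(1)
im,K,R,t=cam("scene"); cv2.imwrite("pics/s14.png",cv2.resize(im[170:320,200:400][:,:,::-1],None,fx=4,fy=4,interpolation=cv2.INTER_CUBIC))
E
```

```text
clock: 19.53
tcp_pos: [549.6, -34.6, 23.9]
tool_rot: [0.001, 1.0, 0.011, -0.002]
wrist_force: [-0.5, -0.5, 0.1]
width: 0.202
t 19.53 tcp [549.6 -34.6  23.9] twist units [ 0.02 -0.04 -0.04] F [-0.5 -0.5  0.1] w 0.202 j6 -0.18
```

View pics/s14.png

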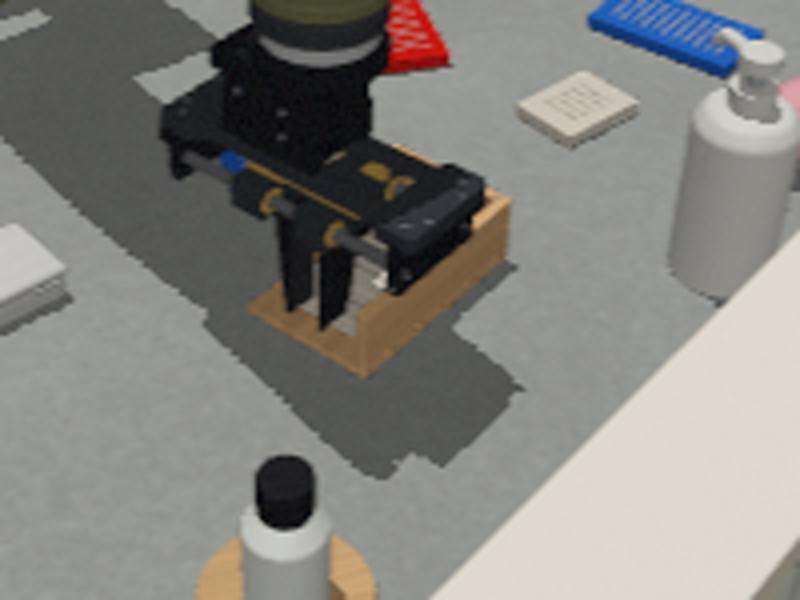

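```bash
python3 -m inch '{"fingers":[-0.6,-0.6,-0.6,-0.6,-0.6],"travel":[[0.1,0.2,0.05],[0,0.3,0],[0,0.25,0],[0,0.15,0],[0,0.1,0]],"twist":[[0,0,0],[0,0,0],[0,0,0],[0,0,0],[0,0,0]]}' 15; python3 -c "
from h import *
tw(1)"
```

```text
clock: 20.0
tcp_pos: [551.5, -13.4, 25.6]
tool_rot: [0.003, 1.0, 0.012, -0.002]
wrist_force: [-0.7, -12.0, -1.2]
width: 0.194
t 20.00 tcp [551.5 -13.4  25.6] twist units [ 0.06 -0.04 -0.06] F [ -0.7 -12.   -1.2] w 0.194 j6 -0.14
```

```bash
python3 -m inch '{"fingers":[-0.6,-0.6],"travel":[[0,0.2,0],[0,0.25,0]],"twist":[[0,0,0],[0,0,0]]}' 15; python3 -m inch '{"fingers":[-0.6,-0.6,-0.6,-0.6,-0.6,-0.6],"travel":[[0,-0.5,0],[0,-0.5,0.4],[0,0,1],[0,0,1],[-0.5,0,0.8],[-0.9,0.5,0]],"twist":[[0,0,0],[0,0,0],[0,0,0],[0,0,0],[0,0,0],[0,0,0]]}' 15; python3 -c "
from h import *
tw(1)"
```

```text
clock: 20.17
tcp_pos: [551.7, -13.2, 26.6]
tool_rot: [0.014, 1.0, 0.016, -0.002]
wrist_force: [-2.0, -23.6, -1.2]
width: 0.203
clock: 20.67
tcp_pos: [525.3, -26.4, 95.8]
tool_rot: [0.013, 1.0, 0.015, -0.001]
wrist_force: [0.9, -0.3, 0.4]
width: 0.201
t 20.67 tcp [525.3 -26.4  95.8] twist units [ 0.27 -0.02 -0.12] F [ 0.9 -0.3  0.4] w 0.201 j6 -0.15
```

```bash
python3 -m inch '{"fingers":[0.7,0.7,0.7,0.7,0.7,0.7,0.7,0.7,0.7,0.7,0.7,0.7,0.7,0.7,0.7,0.7,0.7],"travel":[[0,0.7,0],[0,0.9,0],[0,0.9,0],[0,0.9,0],[0,0.9,0],[0,0.9,0],[0,0.9,0],[0,0.9,0],[0,0.9,0],[0,0.9,0],[0,0.9,0],[0,0.9,0],[0,0.9,0],[0,0.9,0],[0,0.9,0],[0,0.6,-0.3],[0,0,0]],"twist":[[0.3,0,0],[0,0,-0.15],[0,0,-0.15],[0,0,-0.15],[0,0,-0.15],[0,0,-0.15],[0,0,-0.15],[0,0,-0.15],[0,0,-0.15],[0,0,-0.15],[0,0,-0.15],[0,0,-0.15],[0,0,-0.15],[0,0,-0.15],[0,0,0],[0,0,0],[0,0,0]]}' 15
python3 - <<'E'
from h import *
tw(-10)
im,K,R,t=cam("top"); cv2.imwrite("pics/t15.png",cv2.resize(im[160:220,235:315][:,:,::-1],None,fx=10,fy=10,interpolation=cv2.INTER_NEAREST))
im,K,R,t=cam("scene"); cv2.imwrite("pics/s15.png",cv2.resize(im[140:290,220:420][:,:,::-1],None,fx=4,fy=4,interpolation=cv2.INTER_CUBIC))
im,K,R,t=cam("wrist"); cv2.imwrite("pics/w15.png",im[:,:,::-1])
E
```

```text
clock: 22.08
tcp_pos: [528.8, 267.2, 109.2]
tool_rot: [-0.012, 0.996, -0.091, 0.01]
wrist_force: [-0.7, 0.1, -0.2]
width: 0.852
t 22.08 tcp [528.8 267.2 109.2] twist units [-0.22  0.22  0.09] F [-0.7  0.1 -0.2] w 0.852 j6 0.55
```

View pics/t15.png

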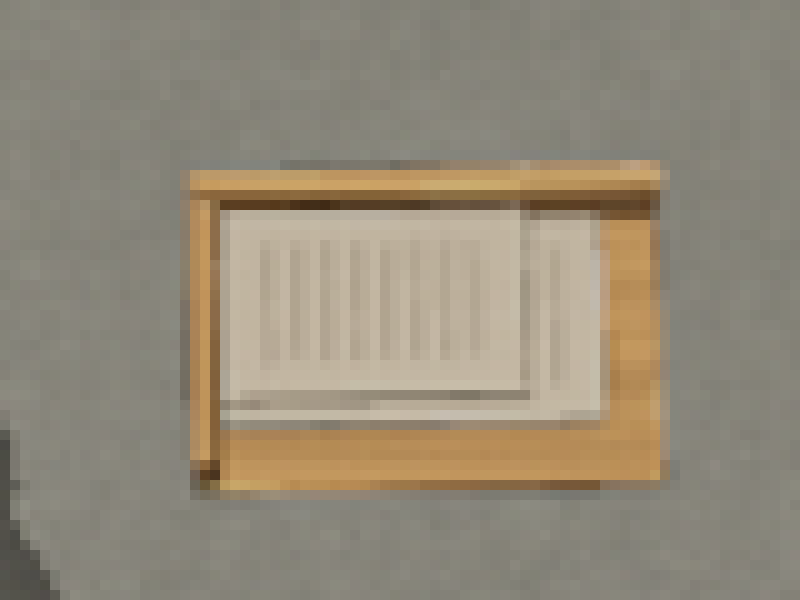

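View pics/s15.png

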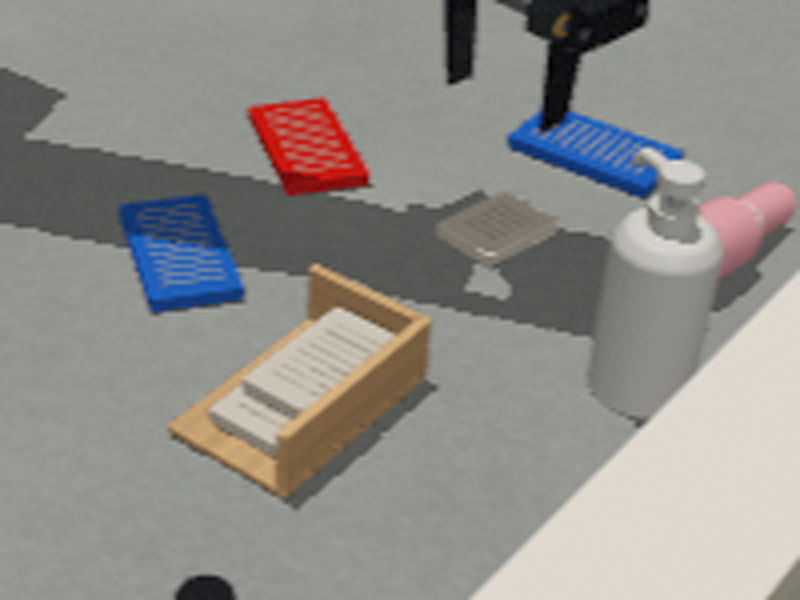

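View pics/w15.png

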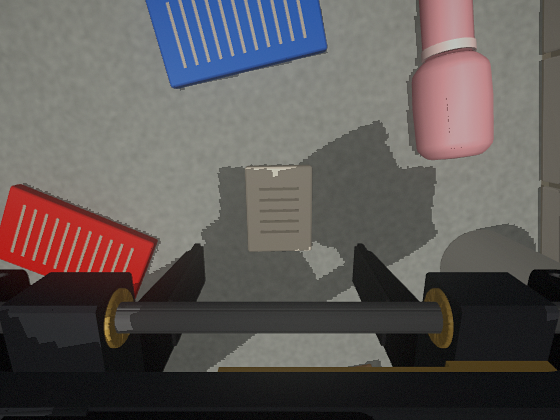

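```bash
python3 -m inch '{"fingers":[0.7,0.7,0.7,0.7,0.7,0.7,0.7,0.7,0.7],"travel":[[0.1,0.1,-0.5],[0.05,0.05,-0.9],[0,0,-0.9],[0,0,-0.8],[0,0,-0.7],[0,0,-0.5],[0,0,-0.1],[0,0,0],[0,0,0]],"twist":[[-0.2,0.2,0.1],[0,0,0],[0,0,0],[0,0,0],[0,0,0],[0,0,0],[0,0,0],[0,0,0],[0,0,0]]}' 15
python3 - <<'E'
from h import *
tw(-10)
im,K,R,t=cam("scene"); cv2.imwrite("pics/s16.png",cv2.resize(im[140:290,220:420][:,:,::-1],None,fx=4,fy=4,interpolation=cv2.INTER_CUBIC))
E
```

```text
clock: 22.98
tcp_pos: [535.2, 260.1, 21.4]
tool_rot: [-0.001, 0.996, -0.092, 0.003]
wrist_force: [0.9, 0.2, 0.1]
width: 0.851
t 22.98 tcp [535.2 260.1  21.4] twist units [-0.01  0.06  0.09] F [0.9 0.2 0.1] w 0.851 j6 0.55
```

View pics/s16.png

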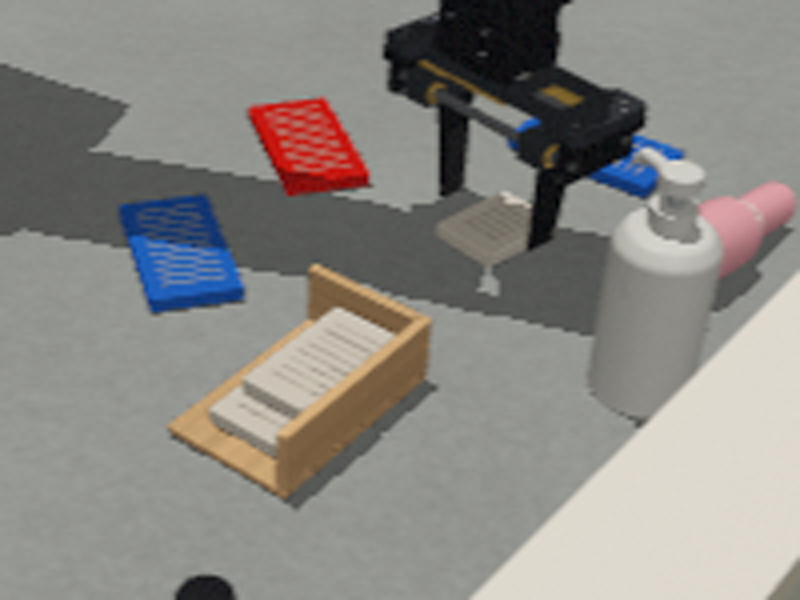

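```bash
python3 -m inch '{"fingers":[0.7,0.7,0.7,0.7,0.7],"travel":[[-0.15,0.45,-0.2],[0,0.1,-0.35],[0,0,-0.25],[0,0,0],[0,0,0]],"twist":[[0,0,0],[0,0,0],[0,0,0],[0,0,0],[0,0,0]]}' 15; python3 -c "
from h import *
tw(-10)"
```

```text
clock: 23.45
tcp_pos: [534.4, 273.8, 7.8]
tool_rot: [-0.002, 0.996, -0.092, 0.006]
wrist_force: [0.0, -0.9, 0.1]
width: 0.85
t 23.45 tcp [534.4 273.8   7.8] twist units [-0.04  0.12  0.09] F [ 0.  -0.9  0.1] w 0.85 j6 0.57
```

```bash
python3 -m inch '{"fingers":[0.5,0.3,0,-0.2,-0.3,-0.3,-0.3,-0.3,-0.3,-0.3],"travel":[[-0.1,-0.15,-0.15],[0,0,-0.05],[0,0,0],[0,0,0],[0,0,0],[0,0,0],[0,0,0],[0,0,0],[0,0,0],[0,0,0]],"twist":[[0,0.1,0],[0,0,0],[0,0,0],[0,0,0],[0,0,0],[0,0,0],[0,0,0],[0,0,0],[0,0,0],[0,0,0]]}' 15; python3 -c "
from h import *
tw(1)"
```

```text
clock: 24.28
tcp_pos: [532.2, 270.3, 3.3]
tool_rot: [-0.002, 0.996, -0.092, 0.0]
wrist_force: [0.2, 0.1, -0.2]
width: 0.568
t 24.28 tcp [532.2 270.3   3.3] twist units [-0.03  0.    2.01] F [ 0.2  0.1 -0.2] w 0.568 j6 0.56
```

```bash
python3 -m inch '{"fingers":[-0.3,-0.3,-0.3,-0.3,-0.3,-0.3,-0.3,-0.3,-0.3,-0.3,-0.3,-0.3,-0.3,-0.3,-0.3,-0.3,-0.3,-0.3],"travel":[[0,0,0.3],[0,0,0.6],[0,0,1],[0,0,1],[0,-0.2,1],[0,-0.7,0.4],[0,-0.9,0],[0,-0.9,0],[0,-0.9,0],[0,-0.9,0],[0,-0.9,0],[0,-0.9,0],[0,-0.9,0],[0,-0.9,0],[0,-0.9,0],[0,-0.9,0],[0,-0.4,0],[0,0,0]],"twist":[[0,0,0],[0,0,0],[0,0,0],[0,0,0],[0,0,0.2],[0,0,0.2],[0,0,0.2],[0,0,0.2],[0,0,0.2],[0,0,0.2],[0,0,0.2],[0,0,0.2],[0,0,0.2],[0,0,0],[0,0,0],[0,0,0],[0,0,0],[0,0,0]]}' 15; python3 -c "
from h import *
tw(1)"
```

```text
clock: 25.78
tcp_pos: [535.8, 57.2, 116.3]
tool_rot: [-0.004, 1.0, 0.005, 0.011]
wrist_force: [-0.8, 0.1, -1.0]
width: 0.567
t 25.78 tcp [535.8  57.2 116.3] twist units [-0.07  0.23  0.08] F [-0.8  0.1 -1. ] w 0.567 j6 -0.01
```

```bash
python3 -m inch '{"fingers":[-0.3,-0.3,-0.3,-0.3,-0.3,-0.3],"travel":[[0,-0.2,-0.5],[0,0,-0.8],[0,0,-0.8],[0,0,-0.5],[0,0,-0.2],[0,0,0]],"twist":[[-0.1,0.2,0.1],[0,0,0],[0,0,0],[0,0,0],[0,0,0],[0,0,0]]}' 15
python3 - <<'E'
from h import *
tw(1)
im,K,R,t=cam("scene"); cv2.imwrite("pics/s17.png",cv2.resize(im[170:320,200:400][:,:,::-1],None,fx=4,fy=4,interpolation=cv2.INTER_CUBIC))
E
```

```text
clock: 26.28
tcp_pos: [537.2, 55.8, 59.2]
tool_rot: [0.002, 1.0, 0.012, 0.001]
wrist_force: [0.0, 0.0, 0.4]
width: 0.569
t 26.28 tcp [537.2  55.8  59.2] twist units [ 0.03  0.03 -0.07] F [0.  0.  0.4] w 0.569 j6 -0.02
```

View pics/s17.png

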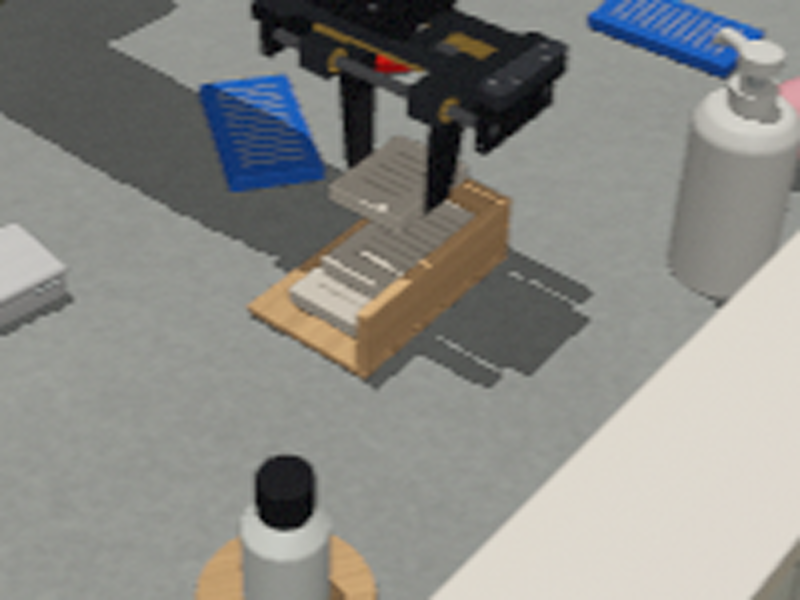

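```bash
python3 -m inch '{"fingers":[-0.3,-0.3,-0.3,-0.3,-0.3],"travel":[[-0.1,-0.3,-0.4],[0,-0.1,-0.3],[0,0,-0.15],[0,0,0],[0,0,0]],"twist":[[0,0,0],[0,0,0],[0,0,0],[0,0,0],[0,0,0]]}' 15; python3 -c "
from h import *
tw(1)"
```

```text
clock: 26.75
tcp_pos: [536.5, 47.4, 42.8]
tool_rot: [0.002, 1.0, 0.013, 0.003]
wrist_force: [1.0, 0.5, -0.6]
width: 0.568
t 26.75 tcp [536.5  47.4  42.8] twist units [ 0.03  0.06 -0.08] F [ 1.   0.5 -0.6] w 0.568 j6 -0.03
```

```bash
python3 -m inch '{"fingers":[-0.3,-0.3,-0.3,-0.3],"travel":[[0,0.05,-0.2],[0,0,-0.1],[0,0,-0.05],[0,0,0]],"twist":[[0,0,-0.1],[0,0,0],[0,0,0],[0,0,0]]}' 15; python3 -m inch '{"fingers":[-0.3,-0.3,-0.3],"travel":[[0,0,-0.1],[0,0,-0.05],[0,0,0]],"twist":[[0,0,0],[0,0,0],[0,0,0]]}' 15; python3 -c "
from h import *
tw(1)"
```

```text
clock: 27.08
tcp_pos: [537.3, 48.4, 36.1]
tool_rot: [0.002, 1.0, 0.007, 0.004]
wrist_force: [-0.2, -0.8, -0.1]
width: 0.567
clock: 27.33
tcp_pos: [538.2, 48.4, 35.7]
tool_rot: [0.002, 1.0, 0.007, 0.004]
wrist_force: [-0.6, 0.2, -0.9]
width: 0.564
t 27.33 tcp [538.2  48.4  35.7] twist units [0.04 0.08 0.03] F [-0.6  0.2 -0.9] w 0.564 j6 -0.02
```

```bash
python3 -m inch '{"fingers":[-0.3,-0.3],"travel":[[0,0,-0.1],[0,0,-0.15]],"twist":[[0,0,0],[0,0,0]]}' 15
python3 - <<'E'
from h import *
tw(1)
im,K,R,t=cam("scene"); cv2.imwrite("pics/s18.png",cv2.resize(im[170:320,200:400][:,:,::-1],None,fx=4,fy=4,interpolation=cv2.INTER_CUBIC))
E
```

```text
clock: 27.5
tcp_pos: [538.8, 48.4, 34.5]
tool_rot: [0.002, 1.0, 0.008, 0.003]
wrist_force: [-11.6, 0.2, 20.7]
width: 0.565
t 27.50 tcp [538.8  48.4  34.5] twist units [0.04 0.07 0.02] F [-11.6   0.2  20.7] w 0.565 j6 -0.02
```

View pics/s18.png

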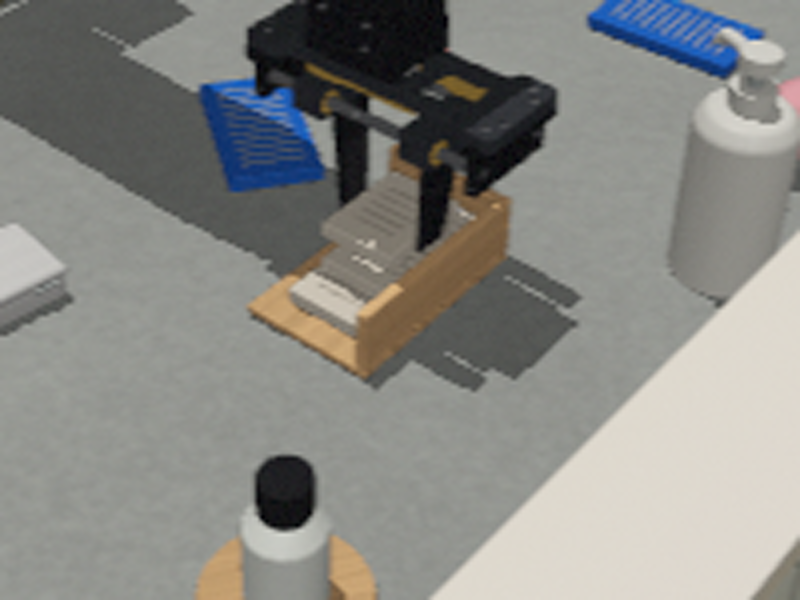

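```bash
python3 -m inch '{"fingers":[-0.3,0.18,0.22,0.26,0.26,0.26,0.26,0.26,0.26],"travel":[[0,0,0.05],[0,0,0],[0,0,0],[-0.05,0,0],[0,0,0.2],[0,0,0.6],[0,0,1],[0,0,0.8],[0,0,0]],"twist":[[0,0,0],[0,0,0],[0,0,0],[0,0,0],[0,0,0],[0,0,0],[0,0,0],[0,0,0],[0,0,0]]}' 15
python3 - <<'E'
from h import *
tw(1)
im,K,R,t=cam("scene"); cv2.imwrite("pics/s19.png",cv2.resize(im[170:320,200:400][:,:,::-1],None,fx=4,fy=4,interpolation=cv2.INTER_CUBIC))
E
```

```text
clock: 28.3
tcp_pos: [536.8, 48.5, 89.8]
tool_rot: [0.002, 1.0, 0.008, 0.003]
wrist_force: [1.5, -0.7, 0.4]
width: 0.63
t 28.30 tcp [536.8  48.5  89.8] twist units [0.04 0.05 0.02] F [ 1.5 -0.7  0.4] w 0.63 j6 -0.02
```

View pics/s19.png

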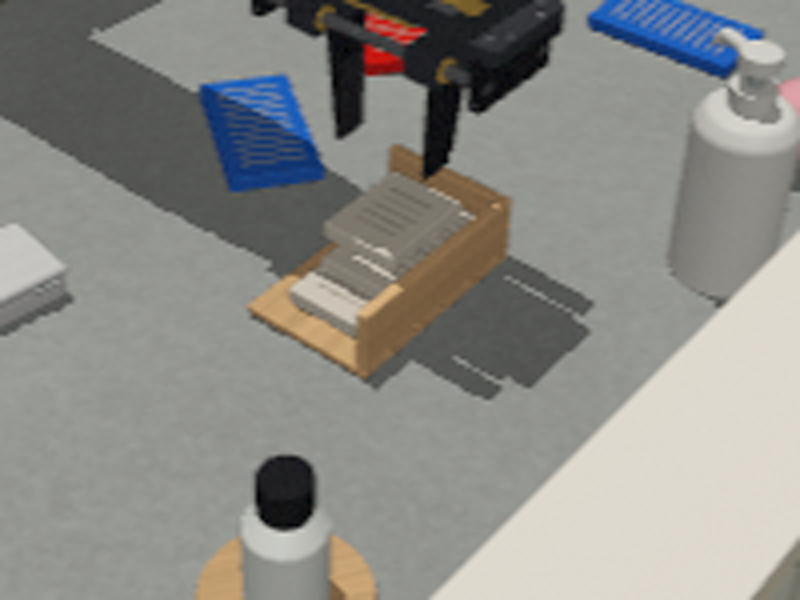

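```bash
python3 -m inch '{"fingers":[-1,-1,-1,-1,-1,-1,-1,-1,-1],"travel":[[-0.8,0,0],[-0.9,0,0],[-0.7,0,0],[-0.1,0,-0.4],[0,0,-0.7],[0,0,-0.6],[0,0,-0.2],[0,0,0],[0,0,0]],"twist":[[0,0,0],[0,0,0],[0,0,0],[0,0,0],[0,0,0],[0,0,0],[0,0,0],[0,0,0],[0,0,0]]}' 15; python3 -c "
from h import *
tw(1)"
```

```text
clock: 29.1
tcp_pos: [482.8, 48.3, 44.0]
tool_rot: [0.002, 1.0, 0.008, 0.0]
wrist_force: [0.6, 0.9, -0.3]
width: 0.054
t 29.10 tcp [482.8  48.3  44. ] twist units [0.04 0.01 0.02] F [ 0.6  0.9 -0.3] w 0.054 j6 -0.02
```

```bash
python3 -m inch '{"fingers":[-1,-1,-1,-1,-1,-1],"travel":[[0,0,-0.4],[0.2,0,-0.1],[0.3,0,0],[0.3,0,0],[0.2,0,0],[0,0,0]],"twist":[[0,0,0],[0,0,0],[0,0,0],[0,0,0],[0,0,0],[0,0,0]]}' 15; python3 -c "
from h import *
tw(1)"
```

```text
clock: 29.6
tcp_pos: [507.0, 48.3, 34.3]
tool_rot: [0.002, 1.0, 0.008, 0.002]
wrist_force: [-0.8, -0.4, 0.2]
width: 0.007
t 29.60 tcp [507.   48.3  34.3] twist units [0.04 0.04 0.02] F [-0.8 -0.4  0.2] w 0.007 j6 -0.02
```

```bash
python3 -m inch '{"fingers":[-1,-1,-1,-1,-1],"travel":[[0.1,0,0.1],[0.2,0,0.05],[0.2,0,0],[0.2,0,0],[0.1,0,0]],"twist":[[0,0,0],[0,0,0],[0,0,0],[0,0,0],[0,0,0]]}' 15; python3 -c "
from h import *
tw(1)"
```

```text
clock: 30.02
tcp_pos: [525.1, 48.3, 38.4]
tool_rot: [0.002, 1.0, 0.008, 0.002]
wrist_force: [0.0, 0.1, -0.6]
width: 0.002
t 30.02 tcp [525.1  48.3  38.4] twist units [0.04 0.05 0.02] F [ 0.   0.1 -0.6] w 0.002 j6 -0.02
```

```bash
python3 -m inch '{"fingers":[-1,-1,-1],"travel":[[0.15,0,-0.1],[0.2,0,0],[0.2,0,0]],"twist":[[0,0,0],[0,0,0],[0,0,0]]}' 15; python3 -c "
from h import *
tw(1)"
```

```text
clock: 30.27
tcp_pos: [525.6, 48.4, 36.0]
tool_rot: [0.002, 1.0, 0.008, -0.014]
wrist_force: [-15.7, -0.7, 17.4]
width: 0.001
t 30.27 tcp [525.6  48.4  36. ] twist units [ 0.05 -0.28  0.02] F [-15.7  -0.7  17.4] w 0.001 j6 -0.02
```

```bash
python3 -m inch '{"fingers":[-1,-1,-1,-0.6,-0.6,-0.6,-0.6,-0.6],"travel":[[-0.4,0,0],[-0.3,0,0.3],[0,-0.4,0.8],[0.4,-0.9,0.3],[0.9,-0.9,0],[0.7,-0.9,0],[0.3,-0.2,0],[0,0,0]],"twist":[[0,0,0],[0,-0.3,0],[0,0,0],[0,0,0],[0,0,0],[0,0,0],[0,0,0],[0,0,0]]}' 15; python3 -c "
from h import *
tw(1)"
```

```text
clock: 30.93
tcp_pos: [557.3, -19.4, 64.8]
tool_rot: [0.002, 1.0, 0.009, 0.001]
wrist_force: [-1.0, -0.9, 0.1]
width: 0.194
t 30.93 tcp [557.3 -19.4  64.8] twist units [ 0.05  0.02 -0.01] F [-1.  -0.9  0.1] w 0.194 j6 -0.14
```

```bash
python3 -m inch '{"fingers":[-0.6,-0.6,-0.6,-0.6,-0.6],"travel":[[0,0,-0.5],[0,0,-0.5],[0,0,-0.2],[0,0,0],[0,0,0]],"twist":[[0,0,0],[0,0,0],[0,0,0],[0,0,0],[0,0,0]]}' 15
python3 - <<'E'
from h import *
tw(1)
im,K,R,t=cam("scene"); cv2.imwrite("pics/s20.png",cv2.resize(im[170:320,200:400][:,:,::-1],None,fx=4,fy=4,interpolation=cv2.INTER_CUBIC))
E
```

```text
clock: 31.35
tcp_pos: [553.9, -16.7, 35.9]
tool_rot: [0.002, 1.0, 0.01, -0.001]
wrist_force: [0.4, -0.6, 0.5]
width: 0.203
t 31.35 tcp [553.9 -16.7  35.9] twist units [ 0.03 -0.03 -0.03] F [ 0.4 -0.6  0.5] w 0.203 j6 -0.14
```

View pics/s20.png

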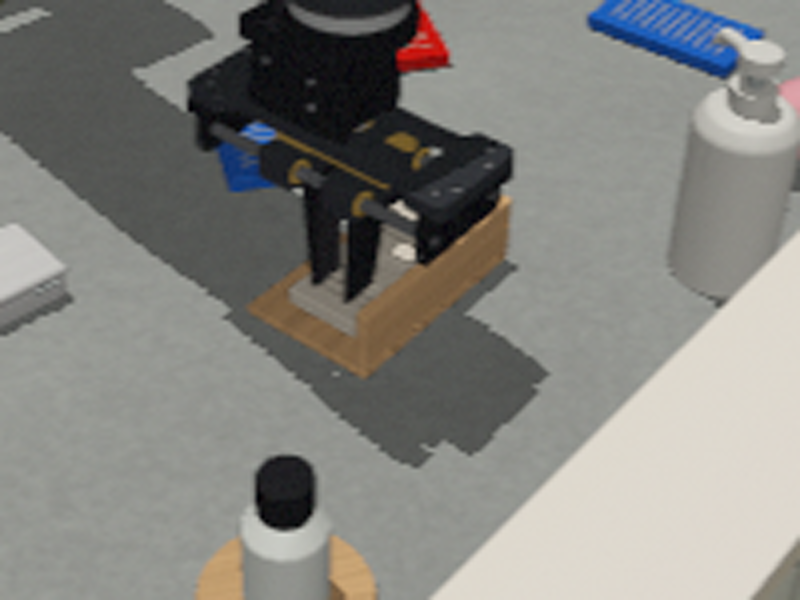

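```bash
python3 -m inch '{"fingers":[-0.6,-0.6,-0.6,-0.6,-0.6,-0.6],"travel":[[0.1,0.2,0.05],[0,0.35,0],[0,0.3,0],[0,0.25,0],[0,0.15,0],[0,0.1,0]],"twist":[[0,0,0],[0,0,0],[0,0,0],[0,0,0],[0,0,0],[0,0,0]]}' 15; python3 -c "
from h import *
tw(1)"
```

```text
clock: 31.9
tcp_pos: [556.1, 10.8, 38.0]
tool_rot: [0.006, 1.0, 0.012, -0.001]
wrist_force: [-1.5, -15.7, 0.6]
width: 0.2
t 31.90 tcp [556.1  10.8  38. ] twist units [ 0.11 -0.02 -0.06] F [ -1.5 -15.7   0.6] w 0.2 j6 -0.09
```

Contact with the short fence (15.7 N). Back off, lift clear and look.

```bash
python3 -m inch '{"fingers":[-0.6,-0.6,-0.6,-0.6,-0.6,-0.6,-0.6,-0.6,-0.6,-0.6,-0.6,-0.6,-0.6,-0.6,-0.6,-0.6],"travel":[[0,0.1,0],[0,-0.5,0],[0,-0.5,0.4],[0,0,1],[0,0,1],[-0.5,-0.5,0.8],[-0.6,-0.9,0],[-0.6,-0.9,0],[-0.6,-0.9,0],[-0.6,-0.9,0],[-0.6,-0.9,0],[-0.5,-0.9,0],[0,-0.9,0],[0,-0.9,0],[0,-0.5,0],[0,0,0]],"twist":[[0,0,0],[0,0,0],[0,0,0],[0,0,0],[0,0,0],[0,0,0],[0,0,0],[0,0,0],[0,0,0],[0,0,0],[0,0,0],[0,0,0],[0,0,0],[0,0,0],[0,0,0],[0,0,0]]}' 15
python3 - <<'E'
from h import *
tw(1)
im,K,R,t=cam("top"); cv2.imwrite("pics/t21.png",cv2.resize(im[160:220,235:315][:,:,::-1],None,fx=10,fy=10,interpolation=cv2.INTER_NEAREST))
cv2.imwrite("pics/t21f.png",im[:,:,::-1])
im,K,R,t=cam("scene"); cv2.imwrite("pics/s21.png",cv2.resize(im[170:320,200:400][:,:,::-1],None,fx=4,fy=4,interpolation=cv2.INTER_CUBIC))
E
```

```text
clock: 33.23
tcp_pos: [475.1, -185.6, 117.8]
tool_rot: [0.007, 1.0, 0.012, 0.008]
wrist_force: [-0.1, -0.3, -0.1]
width: 0.2
t 33.23 tcp [ 475.1 -185.6  117.8] twist units [ 0.14  0.15 -0.06] F [-0.1 -0.3 -0.1] w 0.2 j6 -0.5
```

View pics/t21.png

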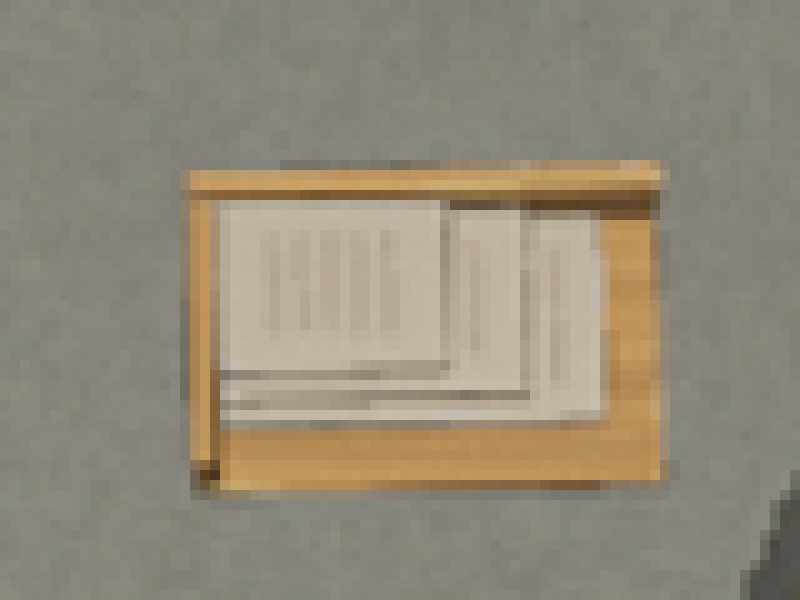

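View pics/s21.png

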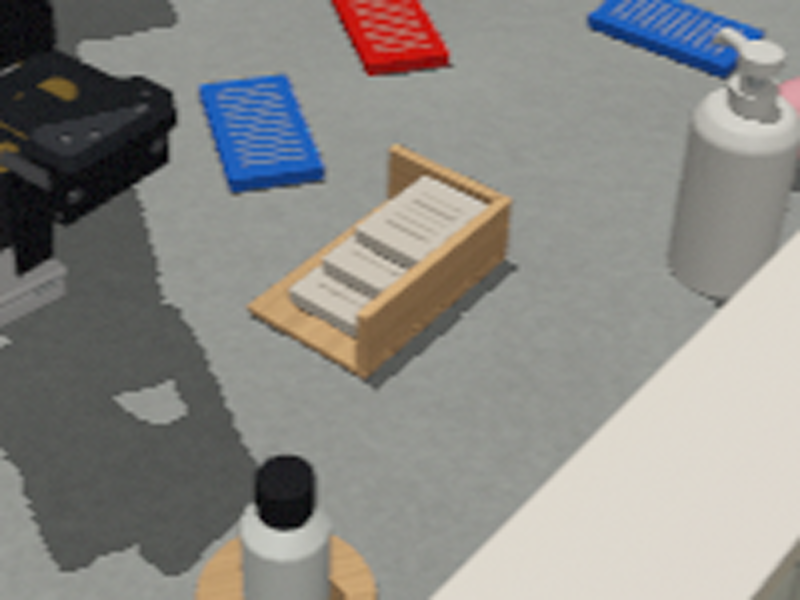

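View pics/t21f.png

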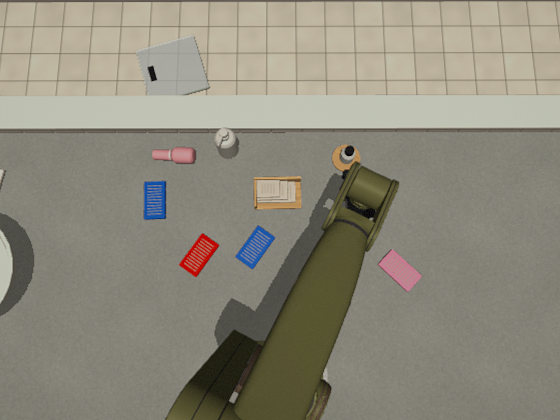

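Run:
```python
from h import *
im,K,R,t=cam("top")
g=im.astype(float)
# overlay of expected outlines, corner est
def ov(cx,cy,th,name):
    S=12; big=cv2.resize(im[165:215,245:308][:,:,::-1],None,fx=S,fy=S,interpolation=cv2.INTER_CUBIC)
    c,s=np.cos(th),np.sin(th)
    def draw(pts,z,col):
        P=np.array([[cx+c*x-s*y,cy+s*x+c*y,z] for x,y in pts]); q=w2p(P,K,R,t)
        q=((q+.5-[245,165])*S).round().astype(int); cv2.polylines(big,[q],True,col,1)
    draw([(0,0),(0,-138),(8,-138),(8,8),(-84,8),(-84,0)],50,(255,0,0))
    for w,l,z,col in [(66,120,20,(0,0,255)),(60,96,32,(0,160,0)),(54,72,44,(255,0,255))]:
        draw([(0,0),(-w,0),(-w,-l),(0,-l)],z,col)
    cv2.imwrite(name,big)
ov(584,93,0.0165,"pics/ov.png")
```

```text
(no output)
```

View pics/ov.png

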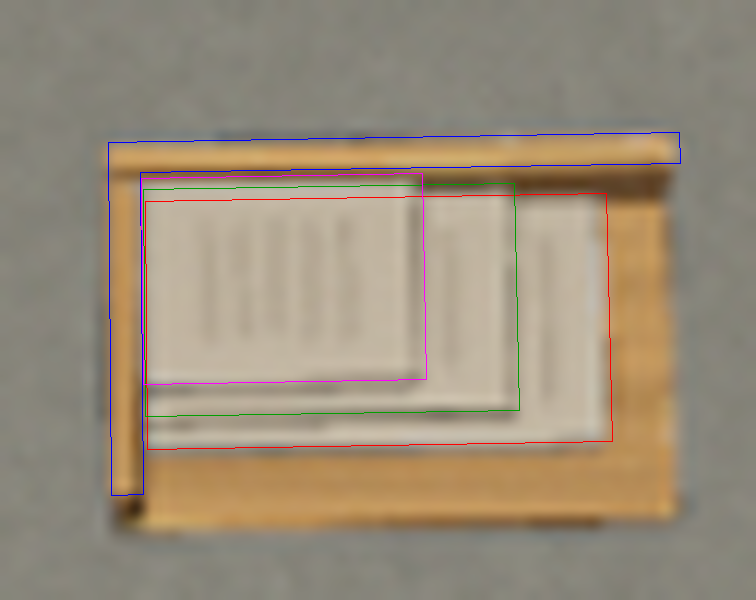

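```bash
python3 -m inch '{"fingers":[-0.6,-0.6,-0.6,-0.6,-0.6,-0.6,-0.6,-0.6,-0.6],"travel":[[0.3,0.5,0.6],[0.6,0.8,0.6],[0.6,0.8,0.4],[0.6,0.8,0.2],[0.6,0.8,0],[0.6,0.8,0],[0.6,0.7,0],[0.2,0.3,0],[0,0,0]],"twist":[[0.1,0.1,0],[0,0,0],[0,0,0],[0,0,0],[0,0,0],[0,0,0],[0,0,0],[0,0,0],[0,0,0]]}' 15
python3 - <<'E'
from h import *
tw(1)
im,K,R,t=cam("wrist"); cv2.imwrite("pics/w22.png",im[:,:,::-1]); print(-R.T@t)
E
```

```text
clock: 34.13
tcp_pos: [558.9, -58.0, 153.6]
tool_rot: [-0.001, 1.0, 0.018, 0.0]
wrist_force: [0.4, -0.9, 0.2]
width: 0.2
t 34.13 tcp [558.9 -58.  153.6] twist units [-0.03  0.   -0.18] F [ 0.4 -0.9  0.2] w 0.2 j6 -0.24
[556.12739912  17.89858158 323.47292692]
```

View pics/w22.png

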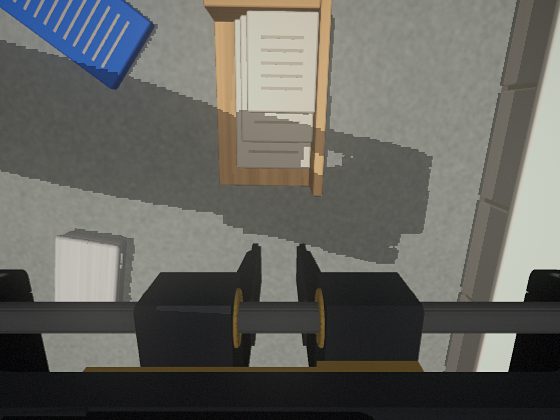

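```bash
python3 -m inch '{"fingers":[-0.6,-0.6,-0.6,-0.6,-0.6],"travel":[[0,0.6,0],[0,0.8,0],[0,0.7,0],[0,0.2,0],[0,0,0]],"twist":[[0,0,-0.2],[0,0,0],[0,0,0],[0,0,0],[0,0,0]]}' 15
python3 - <<'E'
from h import *
tw(1)
im,K,R,t=cam("wrist"); cv2.imwrite("pics/w23.png",cv2.resize(im[30:260,190:370][:,:,::-1],None,fx=2.6,fy=2.6,interpolation=cv2.INTER_NEAREST)); print(-R.T@t)
np.savez("w23.npz",im=im,K=K,R=R,t=t)
E
```

```text
clock: 34.6
tcp_pos: [555.2, -13.2, 152.2]
tool_rot: [-0.001, 1.0, 0.006, -0.002]
wrist_force: [0.5, -0.4, 0.4]
width: 0.199
t 34.60 tcp [555.2 -13.2 152.2] twist units [-0.01 -0.04  0.05] F [ 0.5 -0.4  0.4] w 0.199 j6 -0.13
[554.96863911  62.94663573 321.9674753 ]
```

View pics/w23.png

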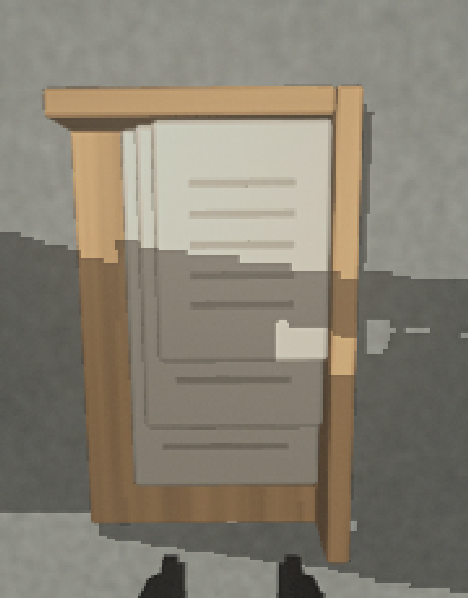

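Run:
```python
from h import *
d=np.load("w23.npz"); im,K,R,t=[d[k] for k in ("im","K","R","t")]
def prof(sl,lab):print(lab,sl.astype(int).tolist())
u0=190
prof(im[68:86,190+int(230/2.6)].sum(1)//3,"small col");prof(im[68:86,190+int(145/2.6)].sum(1)//3,"med col");prof(im[68:86,190+int(129/2.6)].sum(1)//3,"large col")
v=30+int(200/2.6);prof(im[v,300:335].sum(1)//3,"small row x")
for lab,u,z in [("fence",278,50)]: pass
for v in (74,75,76,77,78,79,80): print(v,[p2w((278,v),z,K,R,t)[0].round(1)[1] for z in (50,44,32,20)])
print([(z,w2p([[555,y,z] for y in (92,93,94)],K,R,t)[:,1].round(1).tolist()) for z in (50,44,32,20)])
```

```text
small col [154, 155, 155, 157, 153, 139, 78, 94, 178, 188, 197, 194, 195, 196, 195, 195, 195, 195]
med col [153, 153, 153, 154, 156, 138, 105, 79, 77, 93, 177, 190, 198, 197, 196, 196, 196, 196]
large col [153, 153, 153, 154, 155, 138, 109, 77, 78, 79, 80, 119, 183, 198, 197, 198, 197, 197]
small row x [193, 193, 193, 193, 194, 193, 193, 194, 193, 193, 193, 192, 193, 193, 192, 182, 159, 83, 100, 157, 165, 163, 163, 164, 163, 165, 164, 151, 106, 97, 97, 105, 148, 144, 144]
74 [np.float64(93.4), np.float64(94.0), np.float64(95.4), np.float64(96.7)]
75 [np.float64(92.7), np.float64(93.3), np.float64(94.6), np.float64(95.9)]
76 [np.float64(92.0), np.float64(92.6), np.float64(93.9), np.float64(95.2)]
77 [np.float64(91.3), np.float64(91.9), np.float64(93.1), np.float64(94.4)]
78 [np.float64(90.6), np.float64(91.2), np.float64(92.4), np.float64(93.6)]
79 [np.float64(89.9), np.float64(90.5), np.float64(91.6), np.float64(92.8)]
80 [np.float64(89.2), np.float64(89.7), np.float64(90.9), np.float64(92.1)]
[(50, [76.0, 74.5, 73.1]), (44, [76.9, 75.5, 74.1]), (32, [78.6, 77.2, 75.9]), (20, [80.1, 78.8, 77.5])]
```

```bash
python3 -c "
from station import ticket
print(ticket.close_job())"
```

```text
the job is handed in; nothing more can be done
None
```

The three plates are stacked in the holder, largest at the bottom and smallest on top. I handed the job in at about 35 s of the 72 s allowed.

- **Large plate:** I pushed it square against the long fence, then against the short one.
- **Medium and small plates:** I gripped each across its width, lowered it to contact before opening the jaws, and pushed it against both fences.
- **Forces:** The wrist force showed each plate reaching the fence (about 12–24 N). The highest readings came to roughly 30 N in total, against the 120 N limit. The one firmer contact was about 21 N downward while setting the small plate.

**Last checks:**
- The final wrist picture shows no visible gap along the long fence. At the short fence the edges measured within about 1 mm, which is close to what the picture can resolve.
- In the top picture, my first estimate of the holder's corner was about 2 mm off in y. The offset is about the same for all three plates and the holder's own edge, so I put it down to that estimate, not to a plate out of place.
- In the last top picture, the dispenser, vial, roller and coloured look-alikes stand where they were. The arm hid the tin there, but it appears in the later wrist picture and I never went near it.
- The arm was clear of everything at hand-in, at a tip height of about 150 mm.

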